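# Reset a tilting board over its ratchet and prop it in the lowest notch

### The arm

A 7-joint arm with a two-finger parallel gripper is mounted at the origin on the work surface; the furniture and walls round the work are solid. World frame = base frame: x ahead of the robot, y to its left, z up, the work surface at z = 0. Lengths are in m, angles in rad, forces in N, time in s.
With the tool pointing down it reaches from about 0.425 to 0.95 m from the base axis. Payload 16.7 kg.
Tool frame: the origin (TCP) lies midway between the tips of the shut fingers; the grasp point (between the pads) lies 19 mm behind it (r.grasp_offset is the x of the grasp point in the tool frame, in m); x points along the fingers, z is the direction in which the jaws open and shut, and the axes are right-handed (so a half turn about x gives the same grasp; the last joint's range is limited). The gripper opens to 94 mm and grips with 3 to 60 N. Pads are 16 mm wide; open, the fingers measure 119 mm over their backs; the gripper's body (75 mm by 177 mm) begins 78 mm behind the grasp point.
Start: joints at [0.956, 0.426, 0.074, 1.606, -0.034, 1.111, -0.067], TCP at [0.303, -0.603, 0.205] pointing down, gripper open.
Joint ranges: [-2.85, 2.85], [-0.5, 2.14], [-1.23, 1.37], [0.21, 2.46], [-1.02, 4.16], [0.16, 2.05], [-2.73, 2.73]. Speed limits (rad/s): [1.89, 1.89, 2.39, 2.39, 3.01, 3.01, 3.01].

### API

Orientations are given as a 3x3 rotation matrix whose columns are the frame's x, y, z axes.
In Python, from station import r gives the robot as it stands. The module is installed in compiled form; this text tells all that it offers.
- The arm moves only by the tool carry_out, never from a script. Its arguments are lists of equal length, an entry for each row: "linear": the shift along the tool's x, y, z in units of 0.6 m (1.0 is 0.6 m), a list of three; "yaw": the turn about the tool's x in units of 5 degrees (1.0 is 5 degrees); "gripper": the gripper command: -1 is shut, 1 is fully open, values between are in proportion. In form: {"linear": [[x, y, z], ...], "yaw": [yaw, ...], "gripper": [gripper, ...]}. A call has 1 to 10 rows; each row shifts and turns the commanded pose from where the row before left it, along the tool's axes as they then stand; what a row does not reach is not made up. A row lasts 1/12 s, in which the tool goes at most 41.7 mm and 7.16 degrees, less where a joint would pass 70% of its speed; a pose out of reach is approached as far as the arm can. A call with a number of a shift or a turn outside -1 to 1 is refused whole. A call with a gripper value outside its range is refused whole. The fingers move at their own pace and stop on an object; "squeeze" is the grip in N (left out, the last holds). Time passes only in rows, so rows that do not move let the fingers close. It gives the time, the measured TCP pose, the force and the opening at its end, in the units of the state.
- r.read_state(): the state, without advancing time (a new reading comes with each control period).
- r.capture(name): name is "scene" or "top" or "wrist"; returns a dict with "frame" (480x640x3 uint8, red, green, blue), "range_z" (480x640 float32, m along the optical axis (not along the pixel's ray), 0 where there is no reading), "mtx" (3x3 intrinsics, pixels), "R" (3x3) and "t" (3): a world point X has camera coordinates R X + t. Camera axes: x right, y down, z forward; pixel columns grow to the right and rows downward; lengths in m; the calibration is good to about 2 mm. A picture is of the moment at which its call begins.
- r.job_done(): hands the job in, once; it reports no verdict.
Trained networks look in a picture, given as the dict that the camera call returned (one of the last four; its "shot" number tells which), for a name from the list of things; names that differ only in an ending like _2 or _b are one class to them, and where a whole thing is asked for, a point or a joint stands for the part that bears it (a point fixed in the world has none). Each returns a list of dicts, best first, with "p" (0 to 1); they miss things now and then, are a little off and sometimes report something else, mostly with a low value. They report only what shows in the picture. A call takes as long as a camera call.
- r.masks_of(picture, target): "region" (480x640 bool, what is visible of it) and "extent" ([left, top, right, bottom] in pixels, round what is visible of it).
The state is a dict: "time_s": time; "joint_positions": joint angles; "dq": joint speeds; "tau": joint torques, N m; "eef_pos": TCP position; "tool_rot": TCP orientation; "contact_force": force on the tool from outside, world axes, zero at the start; "torque": the same for the moment, N m; "grip_width": opening from 0.0 (shut) to 1.0 (fully open).
Only numpy, scipy, OpenCV 4.12 (cv2) and the standard library are available. Lean on these libraries where they do the work, as an engineer would, in place of code of your own. Each camera call takes 0.05 s, during which the arm holds its last target.

### The job

The tilting board stands propped too steeply, and its ratchet only lets it climb. Take it by its handle, lift it past the top notch against the sprung end buffer just firmly enough that the pawl lets go, lower it until it lies flat, then raise it again and leave it propped in its lowest notch. Do not force the buffer hard, do not let the board fall, do not touch the pawl, and leave the things around it where they are.

Things in the scene. Friction and masses are not known exactly. Their poses are not given: they have to be found in the camera images.
- board (a joint): Tilt of the board, rad: 0 flat on its stand, grows as the free edge rises. Three notches 0.24 apart; the ratchet's setting differs, so the lowest props the board at 0.17 to 0.35, the second at 0.41 to 0.60 (where it starts), the top at 0.65 to 0.84. To catch in a notch the board must first rise 0.03 to 0.06 above that notch's angle. Sinking faster than 1.7 rad/s is a fall
- handle (a point): Middle of the handle, a round aluminium bar 12 mm thick, 96 mm between side rods, parallel to the hinge, 35 mm clear of the board's free edge. On the bar's axis, 230 mm along the board from the hinge axis and 6 mm above the plane through it. Axes: x from hinge to handle, y along the bar, z out of the board's top. The bar may turn in the grip, so the gripper need not tilt
- hinge (a point): Middle of the hinge axis, 75 mm above the desk, on the fixed grey stand. x axis: level, from the hinge towards the handle side; y along the hinge; z up. The board is a wooden plate 200 x 176 x 11 mm, 0.45 to 0.7 kg, on top of this axis. Wheel, pawl and buffer post stand beside it, 95 to 135 mm out on the -y side, up to 175 mm above the desk
- board_face (a point): Centre of the board's top, 90 mm from the hinge; axes as the handle's. Beside the hinge, on the -y side, a toothed steel wheel 88 mm across turns with the board; the pawl behind it, a small lever with a round weight, rides over the teeth with hardly any force. Thrown out past the top it stays out and the board can come down; in the last 0.2 rad before flat a pin pushes it in again
- stand: Grey steel base plate 215 x 170 x 8 mm, fixed; origin on the desk under the hinge middle, axes as the hinge. Its sprung end buffer meets the board past the top notch, at 0.85 to 0.98 rad, and pushes back 1.2 N per mm of handle travel. The pawl is thrown out when that push, felt at the handle on top of the board's weight (1 to 3 N), is 3 to 8 N; over 15 N is forcing it
- marker: Marker pen, 132 x 12 x 13 mm, lying beside the stand on its +y side; origin under its centre. Bystander, leave alone
- tape_roll: Roll of brown tape, 94 mm across, 48 mm high, lying on its face beside the stand on its +y side; origin under its centre. Bystander, leave alone
- notes: Yellow block of notes, 76 x 76 x 22 mm, beyond the handle; origin under its centre. Bystander, leave alone

How it is judged:
By the outcome, as a careful person would: the job done as asked, in the order asked, and still so for the second after the job is handed in, with the robot touching nothing.
It also fails if it takes over 67 s, if anything falls off the work surface, if the arm or the gripper's body presses on something with over 40 N, if the wrist force passes 120 N, or if a joint passes its speed limit or range.

## Working session

There is one attempt and no reset: what is moved stays moved. The work goes in short steps, Python scripts to look and compute and a tool call to move; the robot and the scene stay as the last step left them, time stands still between calls to the robot, and variables do not carry over. Pictures are saved under pics/ and viewed, and the job is handed in when it is done.

Besides the shell and the picture viewer there is one more tool, called after "Emit:" as name([rows], argument=value, ...), one row to a line, values as JSON. carry_out: Moves the arm, as the interface text tells. Shifts and turns lie within -1 to 1; 1 stands for 0.6 m of shift or 5 degrees of turn. Its arguments: {"type":"object","properties":{"linear":{"type":"array"},"yaw":{"type":"array"},"gripper":{"type":"array"},"squeeze":{"type":"number"}},"required":["linear","yaw","gripper"]}

```bash
mkdir -p pics; ls
python3 - <<'E'
from station import r
import cv2,pickle
s=r.read_state()
for k,v in s.items(): print(k,v)
print(r.grasp_offset)
for n in ["scene","top"]:
    p=r.capture(n); cv2.imwrite(f"pics/{n}0.png",p["frame"][:,:,::-1]); pickle.dump(p,open(f"{n}0.pkl","wb"))
    print(n,p["mtx"],p["R"],p["t"])
    for t in ["board","handle","stand","marker","tape_roll","notes"]:
        m=r.masks_of(p,t); print(t,[(round(d["p"],2),d["extent"]) for d in m[:2]])
        pickle.dump(m,open(f"{n}0_{t}.pkl","wb"))
E
```

```text
pics
time_s 0.0
joint_positions [ 0.95553583  0.42674042  0.07385047  1.60660923 -0.03409852  1.1108287
 -0.06711076]
dq [-6.89121317e-05  1.01992795e-03 -2.99174852e-04  7.38688974e-05
  1.02059191e-03 -1.02946939e-03 -1.51254324e-03]
tau [-2.36395623e-03 -9.35837245e+01  3.66518721e+00 -4.54201555e+01
 -4.89213166e-02  1.99875666e-02  8.06138610e-05]
eef_pos [ 0.30291128 -0.60270874  0.20476903]
tool_rot [[-6.83014834e-04  8.93498863e-01  4.49064935e-01]
 [ 1.13687489e-03  4.49065443e-01 -8.93498145e-01]
 [-9.99999121e-01 -9.97418395e-05 -1.32251478e-03]]
contact_force [-0.38981554 -0.35596639 -0.58417161]
torque [ 0.00704641  0.00968196 -0.0392823 ]
grip_width 1.0015315553187096
-0.0188
scene [[446.76677756   0.         316.01735763]
 [  0.         446.76677756 239.54063239]
 [  0.           0.           1.        ]] [[ 0.81092801 -0.58512456  0.00500158]
 [-0.4134956  -0.57907235 -0.70263547]
 [ 0.41402555  0.56771865 -0.71153242]] [-0.47847089  0.30973251  0.61592265]
board [(0.96, [281.2, 130.3, 427.5, 261.3])]
handle [(0.87, [281.5, 127.6, 425.9, 261.1])]
stand [(0.8, [275.0, 126.0, 425.5, 292.6])]
marker [(0.74, [282.0, 283.3, 342.9, 319.6])]
tape_roll [(0.91, [214.3, 230.8, 267.7, 283.3])]
notes [(0.86, [237.7, 166.2, 283.6, 203.4])]
top [[457.84333684   0.         317.57040239]
 [  0.         457.84333684 242.54080163]
 [  0.           0.           1.        ]] [[ 0.02214285 -0.99953914  0.02076538]
 [-0.98790324 -0.02506433 -0.15303254]
 [ 0.15348249 -0.01712561 -0.98800296]] [0.00631735 0.61914187 0.85020406]
board [(0.88, [236.1, 134.3, 374.9, 255.2])]
handle [(0.82, [235.8, 133.0, 372.2, 256.4]), (0.44, [165.7, 212.2, 209.8, 251.6])]
stand [(0.88, [233.6, 132.1, 371.8, 270.7])]
marker [(0.78, [321.4, 270.0, 381.1, 294.2])]
tape_roll [(0.69, [249.0, 288.4, 295.0, 334.1])]
notes [(0.64, [162.2, 213.1, 213.5, 253.6]), (0.39, [318.3, 272.6, 381.5, 292.9])]
```

View pics/scene0.png

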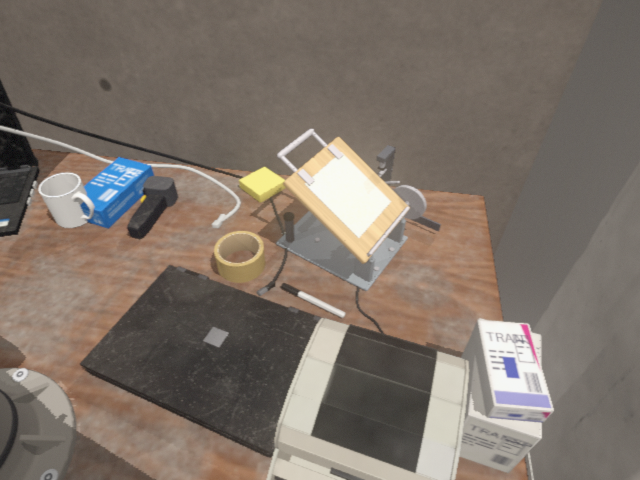

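View pics/top0.png

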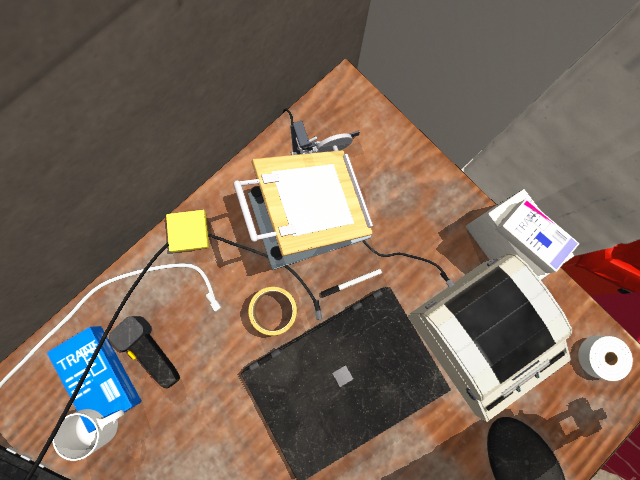

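The top view shows the board's handle bar from (238,183) to (252,240), its hinge near (360,190), wheel and pawl at about (325,140), notes at (187,230), tape at (272,311) and marker at (350,283). Now I'll measure them.

```bash
cat > h.py <<'E'
import numpy as np,cv2,pickle
def pts(p,mask=None):
    z=p["range_z"]; v,u=np.nonzero((z>0) if mask is None else (mask&(z>0)))
    zz=z[v,u]; K=p["mtx"]
    c=np.stack([(u-K[0,2])/K[0,0]*zz,(v-K[1,2])/K[1,1]*zz,zz],1)
    return (c-p["t"])@p["R"],u,v
def proj(p,X):
    c=np.atleast_2d(X)@p["R"].T+p["t"]; q=c@p["mtx"].T; return q[:,:2]/q[:,2:]
E
python3 - <<'E'
from h import *
rng=np.random.default_rng(0)
for n in ["scene","top"]:
    p=pickle.load(open(n+"0.pkl","rb"))
    print("cam",-p["R"].T@p["t"])
    m=pickle.load(open(f"{n}0_board.pkl","rb"))[0]["region"]
    P,u,v=pts(p,m)
    best=0
    for i in range(500):
        a,b,c=P[rng.choice(len(P),3,False)]
        nn=np.cross(b-a,c-a); 
        if np.linalg.norm(nn)<1e-5: continue
        nn/=np.linalg.norm(nn); inl=abs((P-a)@nn)<.003
        if inl.sum()>best: best=inl.sum();B=inl
    Q=P[B];c=Q.mean(0);nn=np.linalg.svd(Q-c)[2][2]; nn*=np.sign(nn[2])
    B=abs((P-c)@nn)<.004; Q=P[B]
    print(n,len(P),B.sum(),"c",c,"n",nn,"tilt",np.arccos(nn[2]), "az of x", np.degrees(np.arctan2(-nn[1],-nn[0])))
    # project in-plane
    ex=-nn.copy();ex[2]=0;ex/=np.linalg.norm(ex)
    h=ex
    ex=ex-nn*(ex@nn);ex/=np.linalg.norm(ex);ey=np.cross(nn,ex)
    q=np.stack([(Q-c)@ex,(Q-c)@ey],1).astype(np.float32)
    rect=cv2.minAreaRect(q);print(rect)
    print("z range",Q[:,2].min(),Q[:,2].max())
    for t in ["marker","tape_roll","notes","handle","stand"]:
        mm=pickle.load(open(f"{n}0_{t}.pkl","rb"))[0]["region"]
        R,_,_=pts(p,mm); print(t,len(R),np.median(R,0),R.min(0),R.max(0))
E
```

```text
cam [ 0.26107076 -0.45027831  0.65827109]
scene 8947 7885 c [0.67946268 0.02733562 0.13467504] n [ 0.16651865 -0.47472638  0.86423747] tilt 0.5271636532311305 az of x 109.32921949953806
((0.005054309964179993, -0.01593884825706482), (0.270090788602829, 0.19635739922523499), 0.37599366903305054)
z range 0.0668102599109472 0.20452527390699066
marker 391 [ 0.54233001 -0.04786459  0.01103189] [ 0.51554471 -0.11088747  0.00059837] [0.57208063 0.01038262 0.01612002]
tape_roll 1964 [0.4838079  0.09902394 0.0315449 ] [ 0.43795819  0.05576387 -0.00161144] [0.55386015 0.19593037 0.05209116]
notes 1025 [0.63579781 0.27496493 0.02317684] [ 0.57561662  0.07928139 -0.01858113] [0.71017442 0.34982493 0.1761269 ]
handle 9367 [0.68236997 0.02203671 0.12928249] [ 0.57561662 -0.08342443 -0.01973949] [0.95298402 0.33261451 0.20452527]
stand 13686 [0.66384061 0.01898431 0.10395887] [ 0.56892407 -0.09093395 -0.01587   ] [0.92590888 0.32028212 0.20452527]
cam [0.48102094 0.03639307 0.9346218 ]
top 10141 8991 c [0.68230507 0.03839028 0.13815769] n [ 0.1688387  -0.47149996  0.86555259] tilt 0.5245436378850108 az of x 109.70186055528514
((-0.002079576253890991, -0.010937876999378204), (0.19525213539600372, 0.2687207758426666), 89.96405029296875)
z range 0.06839837634961408 0.2044379943254666
marker 370 [ 0.54347721 -0.04374964  0.01006288] [ 0.51627944 -0.1075287  -0.00274626] [0.57378158 0.01131093 0.01643514]
tape_roll 758 [0.48893933 0.11280811 0.04661684] [ 0.44072031  0.05936039 -0.00387347] [0.53488045 0.14963355 0.0518729 ]
notes 1524 [0.6397112  0.28414149 0.02228621] [ 0.59882689  0.24312136 -0.00215369] [0.68223375 0.33259609 0.0291083 ]
handle 10288 [0.68457857 0.03662343 0.13612355] [ 0.57626264 -0.09049716 -0.0052461 ] [0.866124   0.18175712 0.20443799]
stand 11730 [0.67738817 0.04497558 0.12788961] [ 0.57037127 -0.08730067 -0.00370069] [0.82491063 0.18876728 0.20443799]
```

Run:
```python
from h import *
az=np.radians(109.5);th=0.526
hx=np.array([np.cos(az),np.sin(az),0]);ey=np.array([-np.sin(az),np.cos(az),0]);
ex=np.cos(th)*hx+np.sin(th)*np.array([0,0,1]);nn=np.cross(ex,ey)
for n,c in [("scene",[0.67946268,0.02733562,0.13467504]),("top",[0.68230507,0.03839028,0.13815769])]:
    c=np.array(c)
    p=pickle.load(open(n+"0.pkl","rb"));P,u,v=pts(p)
    s=(P-c)@ex;y=(P-c)@ey;d=(P-c)@nn
    plate=(abs(d)<.004)&(abs(s)<.15)&(abs(y)<.12)
    # row histogram
    print(n,"s pct plate",np.percentile(s[plate],[.5,2,98,99.5]),"y",np.percentile(y[plate],[.5,2,10,90,98,99.5]))
    mid=plate&(abs(y)<.02); print("s mid",np.sort(s[mid])[[0,5,-6,-1]], np.histogram(s[mid],np.arange(-.15,.16,.01)))
    b=(s>.11)&(s<.19)&(abs(d+.0)<.02)&(abs(y)<.1)&(P[:,2]>.12)
    print("bar",b.sum(),P[b].min(0),P[b].max(0)); 
    bb=b&(s>.125)
    print(np.round(np.c_[P[bb],s[bb],y[bb],d[bb],u[bb],v[bb]][::25],4))
```

```text
scene s pct plate [-0.10532359 -0.09631346  0.13246455  0.13764201] y [-0.10955517 -0.09308214 -0.07474266  0.0678497   0.07939221  0.08100487]
s mid [-0.10529453 -0.10448929  0.13906354  0.1400743 ] (array([ 0,  0,  0,  0, 10, 62, 86, 92, 85, 91, 89, 87, 91, 91, 81, 93, 90,
       91, 86, 90, 87, 88, 85, 91, 36,  0,  0, 10, 85,  1]), array([-1.50000000e-01, -1.40000000e-01, -1.30000000e-01, -1.20000000e-01,
       -1.10000000e-01, -1.00000000e-01, -9.00000000e-02, -8.00000000e-02,
       -7.00000000e-02, -6.00000000e-02, -5.00000000e-02, -4.00000000e-02,
       -3.00000000e-02, -2.00000000e-02, -1.00000000e-02,  1.38777878e-16,
        1.00000000e-02,  2.00000000e-02,  3.00000000e-02,  4.00000000e-02,
        5.00000000e-02,  6.00000000e-02,  7.00000000e-02,  8.00000000e-02,
        9.00000000e-02,  1.00000000e-01,  1.10000000e-01,  1.20000000e-01,
        1.30000000e-01,  1.40000000e-01,  1.50000000e-01]))
bar 378 [0.59511257 0.10445413 0.18490097] [0.70017517 0.16082061 0.20452527]
[[ 6.930e-01  1.608e-01  2.025e-01  1.389e-01 -5.740e-02 -2.300e-03
   3.110e+02  1.280e+02]
 [ 6.83
[... 2747 characters left out ...]
1 -5.000e-03 -2.300e-03
   2.420e+02  2.080e+02]
 [ 6.422e-01  1.448e-01  2.019e-01  1.303e-01  2.300e-03 -2.000e-03
   2.440e+02  2.120e+02]
 [ 6.363e-01  1.384e-01  1.991e-01  1.254e-01  1.000e-02 -2.400e-03
   2.480e+02  2.160e+02]
 [ 6.274e-01  1.409e-01  2.014e-01  1.312e-01  1.750e-02 -3.000e-03
   2.460e+02  2.210e+02]
 [ 6.213e-01  1.377e-01  1.994e-01  1.293e-01  2.440e-02 -4.300e-03
   2.480e+02  2.250e+02]
 [ 6.143e-01  1.321e-01  2.023e-01  1.282e-01  3.290e-02 -3.000e-04
   2.510e+02  2.290e+02]
 [ 6.061e-01  1.334e-01  2.018e-01  1.314e-01  4.010e-02 -2.800e-03
   2.500e+02  2.340e+02]
 [ 5.996e-01  1.266e-01  2.025e-01  1.281e-01  4.860e-02  1.000e-04
   2.540e+02  2.380e+02]]
```

Run:
```python
from h import *
for n,(x0,y0,x1,y1) in {"scene":(220,110,460,310),"top":(140,90,400,290)}.items():
    f=pickle.load(open(n+"0.pkl","rb"))["frame"][y0:y1,x0:x1,::-1]
    cv2.imwrite(f"pics/{n}0c.png",cv2.resize(f,None,fx=3,fy=3,interpolation=cv2.INTER_CUBIC))
```

```text
(no output)
```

View pics/scene0c.png

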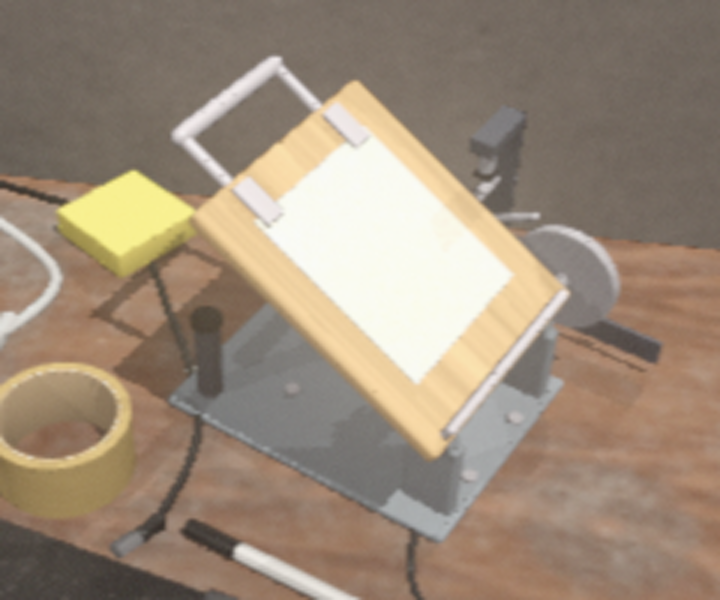

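View pics/top0c.png

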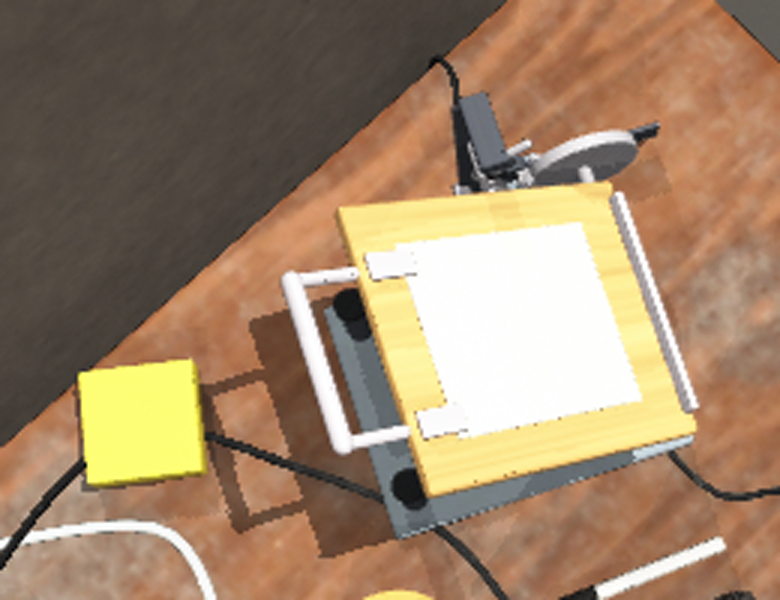

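Run:
```python
from h import *
az=np.radians(109.5)
allc=[]
for n in ["scene","top"]:
    p=pickle.load(open(n+"0.pkl","rb"));P,u,v=pts(p)
    cam=-p["R"].T@p["t"]
    mid=np.array([.647,.1475,.197])
    e=np.array([.943,.334,0])
    D=P-mid; a=D@e; d=np.linalg.norm(D-np.outer(a,e),axis=1)
    b=(abs(a)<.04)&(d<.02)
    Q=P[b]; ray=Q.mean(0)-cam; ray/=np.linalg.norm(ray)
    ray-=e*(ray@e); ray/=np.linalg.norm(ray)
    c=Q.mean(0)+ray*.006*.785
    d0=np.linalg.svd(Q-Q.mean(0))[2][0]
    # full extents along bar
    b2=(abs(a)<.075)&(d<.012)
    print(n,b.sum(),"center",c,"dir az",np.degrees(np.arctan2(d0[1],d0[0]))%180,d0[2],"extent",a[b2].min(),a[b2].max())
    # obstacles
    if n=="top":
        for x0 in np.arange(.2,1.0,.1):
            print(round(x0,1),[ (lambda m: round(float(np.percentile(P[m,2],99)),2) if m.sum()>5 else None)((P[:,0]>=x0)&(P[:,0]<x0+.1)&(P[:,1]>=y0)&(P[:,1]<y0+.1)) for y0 in np.arange(-.7,.7,.1)])
```

```text
scene 216 center [0.64751663 0.14275404 0.19712585] dir az 19.579421671650636 -0.0036267876982058428 extent -0.057528749788608495 0.04916996239751376
top 347 center [0.64776155 0.14451374 0.19572507] dir az 19.553677231906477 0.005149600229013321 extent -0.055728825913126 0.05152995187422564
0.2 [0.0, 0.0, 0.03, 0.04, 0.03, 0.03, 0.03, 0.03, 0.03, 0.0, 0.09, 0.27, 0.02, 0.02]
0.3 [0.0, 0.04, 0.08, 0.15, 0.16, 0.03, 0.03, 0.03, 0.03, 0.03, 0.22, 0.07, 0.05, 0.04]
0.4 [0.0, 0.04, 0.15, 0.16, 0.16, 0.16, 0.03, 0.05, 0.05, 0.02, 0.15, 0.05, 0.14, 0.06]
0.5 [-0.11, 0.0, 0.16, 0.16, 0.16, 0.13, 0.03, 0.18, 0.08, 0.02, 0.08, 0.31, 0.23, None]
0.6 [-0.1, 0.2, 0.29, 0.16, 0.13, 0.01, 0.13, 0.18, 0.2, 0.03, 0.49, 0.4, None, None]
0.7 [None, None, 0.35, 0.44, 0.0, 0.0, 0.11, 0.17, 0.18, 0.55, 0.56, None, None, None]
0.8 [None, None, None, 0.47, 0.39, 0.0, 0.11, 0.17, 0.42, 0.48, None, None, None, None]
0.9 [None, None, None, None, 0.37, 0.25, 0.0, 0.29, 0.35, None, None, None, None, None]
```

Emit:
carry_out([
  [-0.06, 0, 0],
  [-0.06, 0, 0],
  [-0.06, 0, 0],
  [-0.06, 0, 0],
  [-0.06, 0, 0],
  [0, 0, 0],
], yaw=[0.72, 0.72, 0, 0, 0, 0], gripper=[-0.28, -0.28, -0.28, -0.28, -0.28, -0.28], squeeze=30)

```text
time_s: 1.2
eef_pos: [0.3038, -0.6047, 0.3934]
tool_rot: [[0.005, 0.943, 0.333], [-0.008, 0.333, -0.943], [-1.0, 0.002, 0.009]]
contact_force: [-0.4, -0.4, 0.2]
grip_width: 0.611
```

Emit:
carry_out([
  [0, 0.043, -0.045],
  [0, 0.043, -0.045],
  [0, 0.043, -0.045],
  [0, 0.043, -0.045],
  [0, 0.043, -0.045],
  [0, 0.043, -0.045],
  [0, 0.043, -0.045],
  [0, 0.043, -0.045],
  [0, 0.043, -0.045],
  [0, 0.043, -0.045],
], yaw=[0, 0, 0, 0, 0, 0, 0, 0, 0, 0], gripper=[-0.28, -0.28, -0.28, -0.28, -0.28, -0.28, -0.28, -0.28, -0.28, -0.28])

```text
time_s: 2.03
eef_pos: [0.4566, -0.2607, 0.3857]
tool_rot: [[0.001, 0.943, 0.333], [-0.0, 0.333, -0.943], [-1.0, 0.0, 0.001]]
contact_force: [0.3, -0.8, 0.5]
grip_width: 0.363
```

Run:
```python
from h import *
p=pickle.load(open("top0.pkl","rb"));P,u,v=pts(p)
m=(P[:,2]>.15)&(P[:,2]<.5)&(P[:,1]>.0)&(P[:,0]>.5)&(u<330)&(v<200)&~((u>225)&(v>110))
Q=P[m];print(m.sum())
c=np.median(Q,0);q=Q-Q.mean(0);n=np.linalg.svd(q)[2][2];print(n,np.abs(q@n).max(),n@Q.mean(0))
for X in [(.6455,.143,.3),(.634,.175,.2),(.605,.258,.2),(.64,.28,.2)]: print(X,np.array(X)@n-Q.mean(0)@n)
```

```text
41211Traceback (most recent call last):
  File "<stdin>", line 5, in <module>
    u, s, vh = gufunc(a, signature=signature)
               ~~~~~~^^^^^^^^^^^^^^^^^^^^^^^^
numpy._core._exceptions._ArrayMemoryError: Unable to allocate 12.7 GiB for an array with shape (41211, 41211) and data type float64
```

Emit:
carry_out([
  [0, 0.043, -0.044],
  [0, 0.043, -0.044],
  [0, 0.043, -0.044],
  [0, 0.043, -0.044],
  [0, 0.043, -0.044],
  [0, 0.043, -0.044],
  [0, 0.043, -0.044],
  [0, 0.043, -0.044],
  [0, 0.043, -0.044],
  [0, 0.043, -0.044],
], yaw=[0, 0, 0, 0, 0, 0, 0, 0, 0, 0], gripper=[-0.28, -0.28, -0.28, -0.28, -0.28, -0.28, -0.28, -0.28, -0.28, -0.28])

```text
time_s: 2.87
eef_pos: [0.6119, 0.0741, 0.3857]
tool_rot: [[0.0, 0.943, 0.333], [0.0, 0.333, -0.943], [-1.0, 0.0, 0.0]]
contact_force: [0.4, -1.2, 0.9]
grip_width: 0.363
```

Run:
```python
from h import *
p=pickle.load(open("top0.pkl","rb"));P,u,v=pts(p)
m=(P[:,2]>.15)&(P[:,2]<.5)&(P[:,1]>.0)&(P[:,0]>.5)&(u<300)&(v<150)&~((u>225)&(v>110))
Q=P[m][::20];print(m.sum())
q=Q-Q.mean(0);n=np.linalg.svd(q,full_matrices=False)[2][2];print(n,np.abs(q@n).max(),n@Q.mean(0))
for X in [(.6455,.143,.3),(.634,.175,.2),(.605,.258,.2),(.64,.28,.2)]: print(X,np.array(X)@n-Q.mean(0)@n)
```

```text
33142
[ 7.07209218e-01  7.07004032e-01 -6.48447507e-04] 0.002157404721376224 0.7399643375414385
(0.6455, 0.143, 0.3) -0.1825537448307093
(0.634, 0.175, 0.2) -0.16799767707040092
(0.605, 0.258, 0.2) -0.1298254097553465
(0.64, 0.28, 0.2) -0.08951899841406263
```

Emit:
carry_out([
  [0, 0.0455, -0.045],
  [0, 0.0455, -0.045],
  [0.055, 0, 0],
  [0.055, 0, 0],
  [0, 0, 0],
  [0, 0, 0],
], yaw=[0, 0, 0, 0, 0, 0], gripper=[-0.28, -0.28, -0.28, -0.28, -0.28, -0.28])

```text
time_s: 3.37
eef_pos: [0.6443, 0.141, 0.3188]
tool_rot: [[-0.003, 0.943, 0.333], [-0.001, 0.333, -0.943], [-1.0, -0.003, -0.0]]
contact_force: [0.2, -0.3, 1.3]
grip_width: 0.362
```

Run:
```python
from station import r
from h import *
s=r.read_state();print(s["eef_pos"],s["contact_force"])
w=r.capture("wrist");t=r.capture("scene")
cv2.imwrite("pics/w1.png",w["frame"][:,:,::-1]);cv2.imwrite("pics/s1.png",t["frame"][:,:,::-1])
# handle in wrist
P,u,v=pts(w); cam=-w["R"].T@w["t"];print("cam",cam)
mid=np.array([.6455,.143,.1965]);e=np.array([.943,.334,0]);D=P-mid;a=D@e;d=np.linalg.norm(D-np.outer(a,e),axis=1)
b=(abs(a)<.04)&(d<.025);print(b.sum())
if b.sum()>20:
    Q=P[b];ray=Q.mean(0)-cam;ray-=e*(ray@e);ray/=np.linalg.norm(ray);print("center",Q.mean(0)+ray*.0047,Q.max(0))
    print("expected px",proj(w,mid))
```

```text
[0.64432045 0.14104982 0.318769  ] [ 0.1711137  -0.29385127  1.28030753]
cam [0.71385711 0.16629056 0.49699905]
1699
center [0.6466094  0.14337718 0.19520737] [0.68473071 0.16195712 0.20313031]
expected px [[319.39473817 226.6276229 ]]
```

View pics/w1.png

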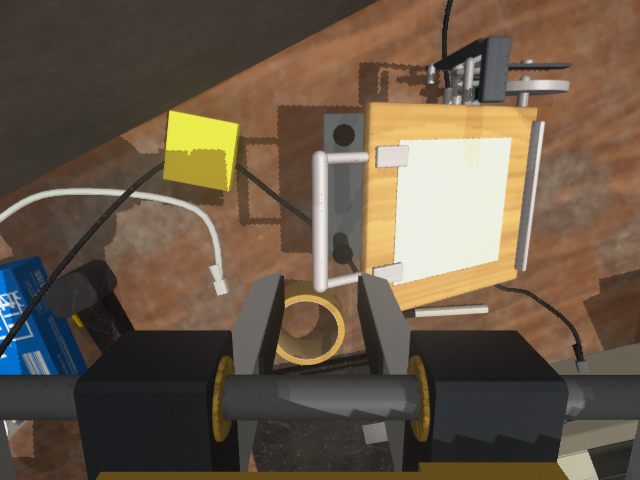

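View pics/s1.png

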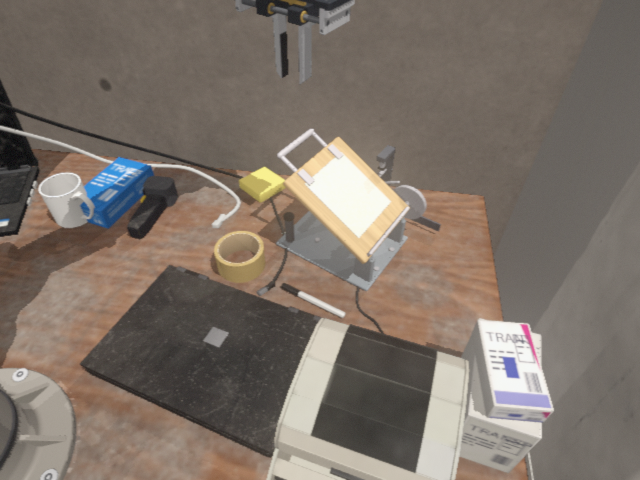

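The wrist view shows the fingers (px 260–370) straddling the bar, which is at column 320. I'll descend.

Emit:
carry_out([
  [0.04, 0.004, -0.003],
  [0.04, 0, 0],
  [0.04, 0, 0],
  [0.04, 0, 0],
  [0.03, 0, 0],
  [0.025, 0, 0],
  [0.02, 0, 0],
  [0, 0, 0],
], yaw=[0, 0, 0, 0, 0, 0, 0, 0], gripper=[-0.28, -0.28, -0.28, -0.28, -0.28, -0.28, -0.28, -0.28])

```text
time_s: 4.13
eef_pos: [0.6465, 0.1436, 0.1779]
tool_rot: [[-0.001, 0.943, 0.333], [-0.0, 0.333, -0.943], [-1.0, -0.001, 0.0]]
contact_force: [0.1, -0.4, 0.6]
grip_width: 0.362
```

Run:
```python
from station import r
from h import *
s=r.read_state();print(s["eef_pos"],s["contact_force"])
t=r.capture("scene");cv2.imwrite("pics/s2.png",cv2.resize(t["frame"][60:310,200:460,::-1],None,fx=2.3,fy=2.3))
t=r.capture("wrist");cv2.imwrite("pics/w2.png",t["frame"][:,:,::-1])
```

```text
[0.64654875 0.14357785 0.17794044] [ 0.12459133 -0.42162424  0.58582382]
```

View pics/s2.png

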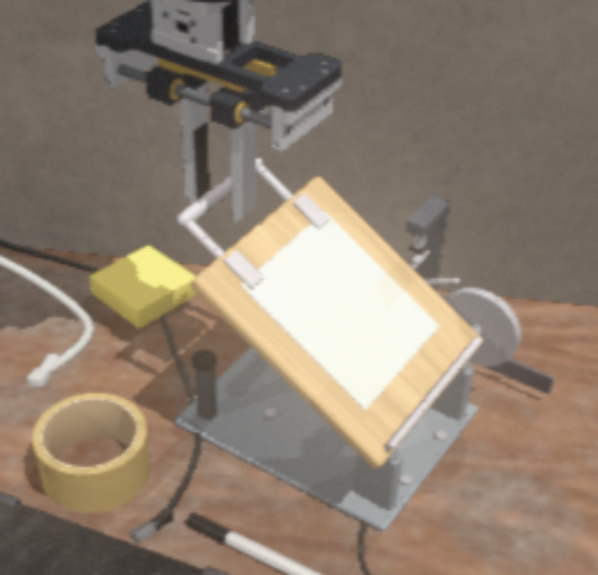

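View pics/w2.png

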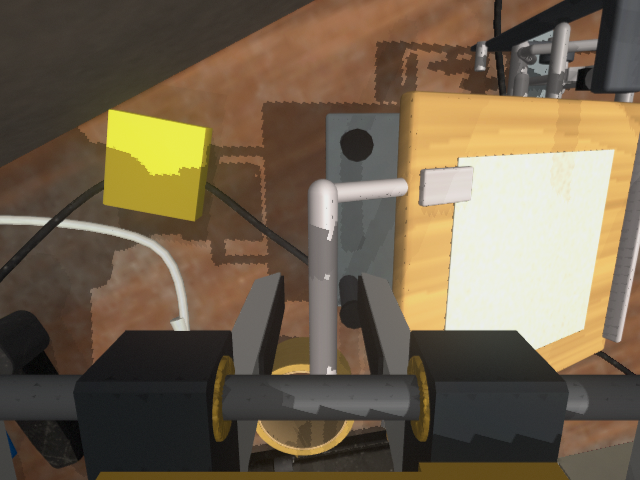

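The fingers straddle the bar, with the inner finger clear of the board edge, so I'll close.

Emit:
carry_out([
  [0, 0, 0],
  [0, 0, 0],
  [0, 0, 0],
  [0, 0, 0],
  [0, 0, 0],
  [0, 0, 0],
], yaw=[0, 0, 0, 0, 0, 0], gripper=[-1, -1, -1, -1, -1, -1], squeeze=30)

```text
time_s: 4.73
eef_pos: [0.6471, 0.1435, 0.1787]
tool_rot: [[0.001, 0.943, 0.333], [-0.0, 0.333, -0.943], [-1.0, 0.001, 0.001]]
contact_force: [4.4, -4.0, -1.8]
grip_width: 0.116
```

Run:
```python
from station import r
from h import *
for i in range(3):
    s=r.read_state();print(s["eef_pos"],s["contact_force"],s["torque"],s["grip_width"]);r.capture("top")
```

```text
[0.64707404 0.14345013 0.17873469] [ 4.403635   -4.0154306  -1.75761719] [-0.80837569 -0.92372632  0.04933662] 0.11637103952295083
[0.64711397 0.14348361 0.17870222] [ 4.38770327 -4.00137309 -1.34405673] [-0.81990886 -0.94138221 -0.035149  ] 0.11477912850643536
[0.64707777 0.14350526 0.17866171] [ 3.85331645 -3.94947418 -1.08004907] [-0.8039022  -0.9651128   0.02912115] 0.12070675752623156
```

```bash
cat >> h.py <<'E'
R0=.2301;OFF=.0261
def rows(th):
    a=np.array(th)+OFF; h=R0*np.cos(a);z=R0*np.sin(a)
    return np.round(np.c_[-np.diff(z)/.6,0*a[1:],-np.diff(h)/.6],5)
HX=np.array([-.3338,.9426,0]);HINGE=np.array([.7116,-.0413,.075])
def rep(s):
    # tilt estimate by TCP and tangential/radial force
    d=np.array(s["eef_pos"])+np.array([0,0,.017])-HINGE; h=d@HX; z=d[2]
    a=np.arctan2(z,h); F=np.array(s["contact_force"]); f=F@HX
    return dict(t=s["time_s"],th=round(a-OFF,4),r=round(np.hypot(h,z),4),Ft=round(-np.sin(a)*f+np.cos(a)*F[2],2),Fr=round(np.cos(a)*f+np.sin(a)*F[2],2),Fy=round(F@np.array([.943,.334,0]),2),w=round(s["grip_width"],3))
E
python3 - <<'E'
from h import *
from station import r
print(rep(r.read_state()))
print(rows(np.linspace(.526,.67,10)).tolist())
E
```

```text
{'t': 4.8833, 'th': np.float64(0.5262), 'r': np.float64(0.23), 'Ft': np.float64(0.25), 'Fr': np.float64(-5.33), 'Fy': np.float64(1.92), 'w': 0.118}
[[-0.0052, 0.0, 0.00326], [-0.00515, 0.0, 0.00334], [-0.00509, 0.0, 0.00342], [-0.00504, 0.0, 0.00351], [-0.00498, 0.0, 0.00359], [-0.00492, 0.0, 0.00366], [-0.00486, 0.0, 0.00374], [-0.0048, 0.0, 0.00382], [-0.00474, 0.0, 0.0039]]
```

Emit:
carry_out([
  [-0.0052, 0, 0.0043],
  [-0.0052, 0, 0.0033],
  [-0.0051, 0, 0.0034],
  [-0.005, 0, 0.0035],
  [-0.005, 0, 0.0036],
  [-0.0049, 0, 0.0037],
  [-0.0049, 0, 0.0037],
  [-0.0048, 0, 0.0038],
  [-0.0047, 0, 0.0039],
  [0, 0, 0],
], yaw=[0, 0, 0, 0, 0, 0, 0, 0, 0, 0], gripper=[-1, -1, -1, -1, -1, -1, -1, -1, -1, -1])

```text
time_s: 5.72
eef_pos: [0.6534, 0.1253, 0.2063]
tool_rot: [[0.001, 0.943, 0.333], [0.001, 0.333, -0.943], [-1.0, 0.001, -0.0]]
contact_force: [2.6, 3.0, -1.3]
grip_width: 0.12
```

Run:
```python
from h import *
from station import r
for i in range(2): print(rep(r.read_state())); p=r.capture("scene")
cv2.imwrite("pics/s3.png",cv2.resize(p["frame"][60:310,200:460,::-1],None,fx=2.3,fy=2.3))
print(rows(np.linspace(.67,.80,10)).tolist())
```

```text
{'t': 5.7167, 'th': np.float64(0.6727), 'r': np.float64(0.2305), 'Ft': np.float64(-2.25), 'Fr': np.float64(0.74), 'Fy': np.float64(3.43), 'w': 0.12}
{'t': 5.7667, 'th': np.float64(0.6711), 'r': np.float64(0.2304), 'Ft': np.float64(-1.97), 'Fr': np.float64(1.34), 'Fy': np.float64(4.17), 'w': 0.117}
[[-0.00422, 0.0, 0.00358], [-0.00417, 0.0, 0.00364], [-0.00412, 0.0, 0.0037], [-0.00407, 0.0, 0.00376], [-0.00401, 0.0, 0.00382], [-0.00396, 0.0, 0.00388], [-0.0039, 0.0, 0.00393], [-0.00384, 0.0, 0.00399], [-0.00378, 0.0, 0.00405]]
```

View pics/s3.png

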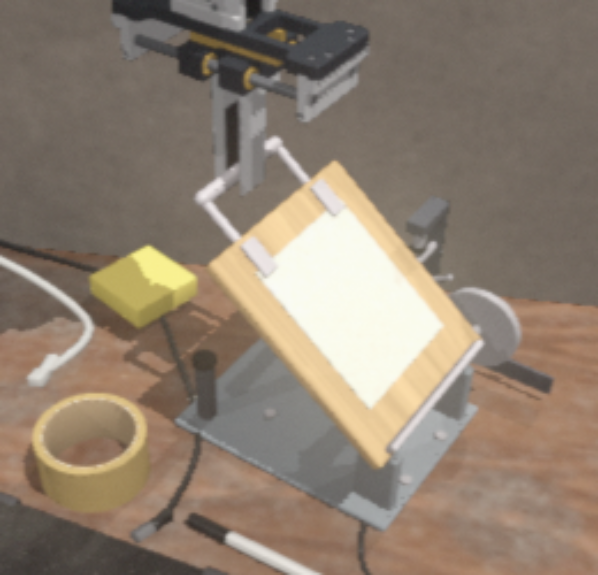

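Emit:
carry_out([
  [-0.0042, 0, 0.0036],
  [-0.0042, 0, 0.0036],
  [-0.0041, 0, 0.0037],
  [-0.0041, 0, 0.0038],
  [-0.004, 0, 0.0038],
  [-0.004, 0, 0.0039],
  [-0.0039, 0, 0.0039],
  [-0.0038, 0, 0.004],
  [-0.0038, 0, 0.004],
  [0, 0, 0],
], yaw=[0, 0, 0, 0, 0, 0, 0, 0, 0, 0], gripper=[-1, -1, -1, -1, -1, -1, -1, -1, -1, -1])

```text
time_s: 6.65
eef_pos: [0.6601, 0.1068, 0.2278]
tool_rot: [[0.0, 0.943, 0.334], [0.001, 0.334, -0.943], [-1.0, 0.001, -0.001]]
contact_force: [0.8, 5.3, 2.2]
grip_width: 0.118
```

Run:
```python
from h import *
from station import r
for i in range(3): print(rep(r.read_state())); p=r.capture("scene")
print(rows([.8,.81,.82,.84,.86,.88,.9,.92,.94,.96,.98,1]).tolist())
```

```text
{'t': 6.65, 'th': np.float64(0.799), 'r': np.float64(0.2311), 'Ft': np.float64(-2.01), 'Fr': np.float64(4.82), 'Fy': np.float64(2.51), 'w': 0.118}
{'t': 6.7, 'th': np.float64(0.7978), 'r': np.float64(0.2311), 'Ft': np.float64(-1.7), 'Fr': np.float64(5.26), 'Fy': np.float64(3.8), 'w': 0.113}
{'t': 6.75, 'th': np.float64(0.7973), 'r': np.float64(0.2311), 'Ft': np.float64(-1.16), 'Fr': np.float64(4.37), 'Fy': np.float64(4.2), 'w': 0.115}
[[-0.00259, 0.0, 0.00283], [-0.00256, 0.0, 0.00286], [-0.00503, 0.0, 0.00579], [-0.00491, 0.0, 0.00589], [-0.00479, 0.0, 0.00599], [-0.00467, 0.0, 0.00608], [-0.00455, 0.0, 0.00618], [-0.00442, 0.0, 0.00627], [-0.0043, 0.0, 0.00635], [-0.00417, 0.0, 0.00644], [-0.00404, 0.0, 0.00652]]
```

Emit:
carry_out([
  [-0.0031, 0, 0.0023],
  [-0.0026, 0, 0.0029],
  [-0.0025, 0, 0.0029],
  [-0.0025, 0, 0.0029],
  [0, 0, 0],
], yaw=[0, 0, 0, 0, 0], gripper=[-1, -1, -1, -1, -1])

```text
time_s: 7.22
eef_pos: [0.6623, 0.1005, 0.234]
tool_rot: [[0.0, 0.943, 0.334], [0.001, 0.334, -0.943], [-1.0, 0.001, -0.001]]
contact_force: [2.4, 5.1, 1.4]
grip_width: 0.117
```

Run:
```python
from h import *
from station import r
for i in range(3): print(rep(r.read_state())); p=r.capture("scene")
cv2.imwrite("pics/s4.png",cv2.resize(p["frame"][110:260,320:460,::-1],None,fx=4,fy=4))
```

```text
{'t': 7.2167, 'th': np.float64(0.8384), 'r': np.float64(0.2313), 'Ft': np.float64(-2.13), 'Fr': np.float64(3.72), 'Fy': np.float64(4.01), 'w': 0.117}
{'t': 7.2667, 'th': np.float64(0.8378), 'r': np.float64(0.2313), 'Ft': np.float64(-1.98), 'Fr': np.float64(3.92), 'Fy': np.float64(4.06), 'w': 0.115}
{'t': 7.3167, 'th': np.float64(0.8373), 'r': np.float64(0.2313), 'Ft': np.float64(-1.2), 'Fr': np.float64(2.51), 'Fy': np.float64(4.22), 'w': 0.113}
```

View pics/s4.png

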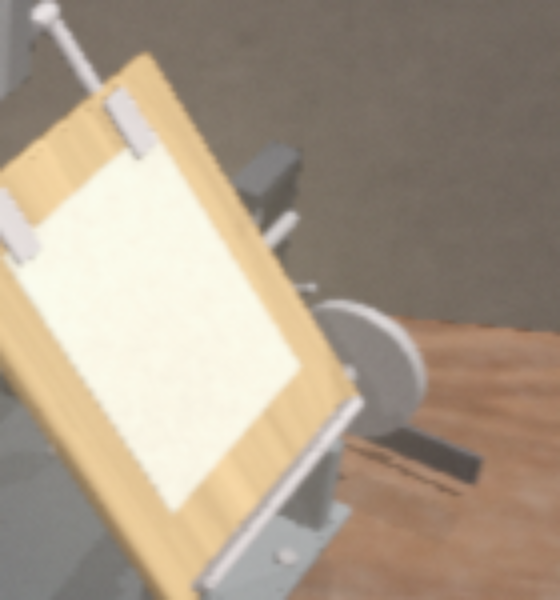

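Emit:
carry_out([
  [-0.0025, 0, 0.0029],
  [-0.0025, 0, 0.0029],
  [0, 0, 0],
], yaw=[0, 0, 0], gripper=[-1, -1, -1])

```text
time_s: 7.62
eef_pos: [0.6634, 0.0973, 0.2369]
tool_rot: [[0.0, 0.942, 0.334], [0.001, 0.334, -0.942], [-1.0, 0.001, -0.001]]
contact_force: [1.8, 5.7, 2.3]
grip_width: 0.118
```

```bash
cat > q.py <<'E'
from h import *
from station import r
import sys
for i in range(2): print(rep(r.read_state())); p=r.capture("top")
if len(sys.argv)>1: cv2.imwrite(f"pics/{sys.argv[1]}.png",cv2.resize(p["frame"][90:290,200:400,::-1],None,fx=3,fy=3))
E
python3 q.py t5
```

```text
{'t': 7.6167, 'th': np.float64(0.8578), 'r': np.float64(0.2314), 'Ft': np.float64(-2.2), 'Fr': np.float64(4.79), 'Fy': np.float64(3.6), 'w': 0.118}
{'t': 7.6667, 'th': np.float64(0.8575), 'r': np.float64(0.2314), 'Ft': np.float64(-0.89), 'Fr': np.float64(3.57), 'Fy': np.float64(3.93), 'w': 0.117}
```

View pics/t5.png

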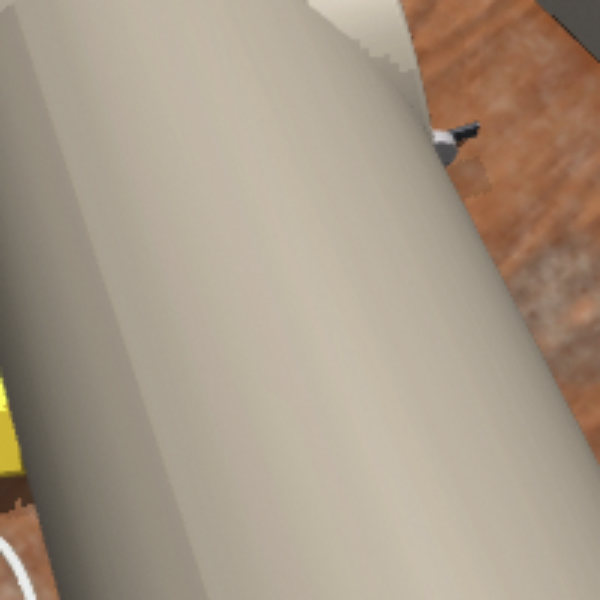

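Emit:
carry_out([
  [-0.0026, 0, 0.0027],
  [-0.0024, 0, 0.003],
  [0, 0, 0],
  [0, 0, 0],
], yaw=[0, 0, 0, 0], gripper=[-1, -1, -1, -1])

```text
time_s: 8.05
eef_pos: [0.6646, 0.0942, 0.2398]
tool_rot: [[0.0, 0.942, 0.334], [0.001, 0.334, -0.942], [-1.0, 0.001, -0.001]]
contact_force: [2.4, 3.9, 2.0]
grip_width: 0.115
```

```bash
python3 q.py
```

```text
{'t': 8.05, 'th': np.float64(0.8769), 'r': np.float64(0.2316), 'Ft': np.float64(-1.01), 'Fr': np.float64(3.38), 'Fy': np.float64(3.61), 'w': 0.115}
{'t': 8.1, 'th': np.float64(0.8767), 'r': np.float64(0.2316), 'Ft': np.float64(-2.03), 'Fr': np.float64(2.7), 'Fy': np.float64(2.96), 'w': 0.116}
```

Emit:
carry_out([
  [-0.0024, 0, 0.003],
  [-0.0023, 0, 0.003],
  [0, 0, 0],
  [0, 0, 0],
], yaw=[0, 0, 0, 0], gripper=[-1, -1, -1, -1])

```text
time_s: 8.48
eef_pos: [0.6658, 0.0908, 0.2427]
tool_rot: [[0.0, 0.942, 0.334], [0.001, 0.334, -0.942], [-1.0, 0.001, -0.001]]
contact_force: [3.0, 4.9, 2.2]
grip_width: 0.116
```

```bash
python3 q.py
```

```text
{'t': 8.4833, 'th': np.float64(0.8965), 'r': np.float64(0.2317), 'Ft': np.float64(-1.55), 'Fr': np.float64(3.93), 'Fy': np.float64(4.51), 'w': 0.116}
{'t': 8.5333, 'th': np.float64(0.8963), 'r': np.float64(0.2316), 'Ft': np.float64(-1.73), 'Fr': np.float64(3.54), 'Fy': np.float64(4.81), 'w': 0.119}
```

Emit:
carry_out([
  [-0.0023, 0, 0.003],
  [-0.0023, 0, 0.0031],
  [0, 0, 0],
  [0, 0, 0],
], yaw=[0, 0, 0, 0], gripper=[-1, -1, -1, -1])

```text
time_s: 8.92
eef_pos: [0.667, 0.0875, 0.2455]
tool_rot: [[0.0, 0.942, 0.334], [0.001, 0.334, -0.942], [-1.0, 0.001, -0.001]]
contact_force: [1.8, 5.3, 2.7]
grip_width: 0.116
```

```bash
python3 q.py
```

```text
{'t': 8.9167, 'th': np.float64(0.9161), 'r': np.float64(0.2318), 'Ft': np.float64(-1.96), 'Fr': np.float64(4.73), 'Fy': np.float64(3.41), 'w': 0.116}
{'t': 8.9667, 'th': np.float64(0.916), 'r': np.float64(0.2318), 'Ft': np.float64(-2.0), 'Fr': np.float64(4.54), 'Fy': np.float64(5.11), 'w': 0.116}
```

Emit:
carry_out([
  [-0.0023, 0, 0.0031],
  [-0.0022, 0, 0.0031],
  [0, 0, 0],
  [0, 0, 0],
], yaw=[0, 0, 0, 0], gripper=[-1, -1, -1, -1])

```text
time_s: 9.35
eef_pos: [0.6682, 0.084, 0.2482]
tool_rot: [[0.0, 0.942, 0.334], [0.001, 0.334, -0.942], [-1.0, 0.001, -0.001]]
contact_force: [2.2, 5.6, 3.5]
grip_width: 0.119
```

```bash
python3 q.py
```

```text
{'t': 9.35, 'th': np.float64(0.936), 'r': np.float64(0.2319), 'Ft': np.float64(-1.73), 'Fr': np.float64(5.46), 'Fy': np.float64(3.94), 'w': 0.119}
{'t': 9.4, 'th': np.float64(0.9357), 'r': np.float64(0.2319), 'Ft': np.float64(-1.79), 'Fr': np.float64(5.58), 'Fy': np.float64(4.33), 'w': 0.12}
```

Emit:
carry_out([
  [-0.0027, 0, 0.0027],
  [-0.0022, 0, 0.0032],
  [0, 0, 0],
  [0, 0, 0],
], yaw=[0, 0, 0, 0], gripper=[-1, -1, -1, -1])

```text
time_s: 9.78
eef_pos: [0.6694, 0.0806, 0.2509]
tool_rot: [[0.0, 0.942, 0.334], [0.001, 0.334, -0.942], [-1.0, 0.001, -0.001]]
contact_force: [3.3, 6.2, -0.0]
grip_width: 0.119
```

```bash
python3 q.py
```

```text
{'t': 9.7833, 'th': np.float64(0.9551), 'r': np.float64(0.2321), 'Ft': np.float64(-3.93), 'Fr': np.float64(2.62), 'Fy': np.float64(5.23), 'w': 0.119}
{'t': 9.8333, 'th': np.float64(0.9547), 'r': np.float64(0.232), 'Ft': np.float64(-3.56), 'Fr': np.float64(3.26), 'Fy': np.float64(4.97), 'w': 0.114}
```

Emit:
carry_out([
  [-0.0009, 0, 0.0014],
  [0, 0, 0],
  [0, 0, 0],
], yaw=[0, 0, 0], gripper=[-1, -1, -1])

```text
time_s: 10.13
eef_pos: [0.6696, 0.0801, 0.2514]
tool_rot: [[0.0, 0.942, 0.335], [0.001, 0.335, -0.942], [-1.0, 0.001, -0.001]]
contact_force: [3.2, 5.2, 0.3]
grip_width: 0.118
```

```bash
cat > q.py <<'E'
from h import *
from station import r
import sys
F=[]
for c in ["scene","wrist","scene"]: d=rep(r.read_state());F.append(d["Ft"]);print({k:float(v) for k,v in d.items()}); p=r.capture(c) ; W=p if c=="wrist" else None or locals().get("W")
print("mean Ft",np.mean(F))
cv2.imwrite(f"pics/{sys.argv[1]}.png",np.hstack([cv2.resize(p["frame"][140:260,340:440,::-1],(400,480)),cv2.resize(W["frame"][0:300,320:640,::-1],(400,375))[:480] if 0 else cv2.resize(W["frame"][:,:,::-1],(400,480))]))
E
python3 q.py c1
```

```text
{'t': 10.1333, 'th': 0.9583, 'r': 0.2321, 'Ft': -2.99, 'Fr': 2.36, 'Fy': 4.73, 'w': 0.118}
{'t': 10.1833, 'th': 0.9585, 'r': 0.2321, 'Ft': -3.52, 'Fr': 3.14, 'Fy': 4.34, 'w': 0.116}
{'t': 10.2333, 'th': 0.9584, 'r': 0.2321, 'Ft': -3.57, 'Fr': 3.84, 'Fy': 5.15, 'w': 0.116}
mean Ft -3.36
```

View pics/c1.png

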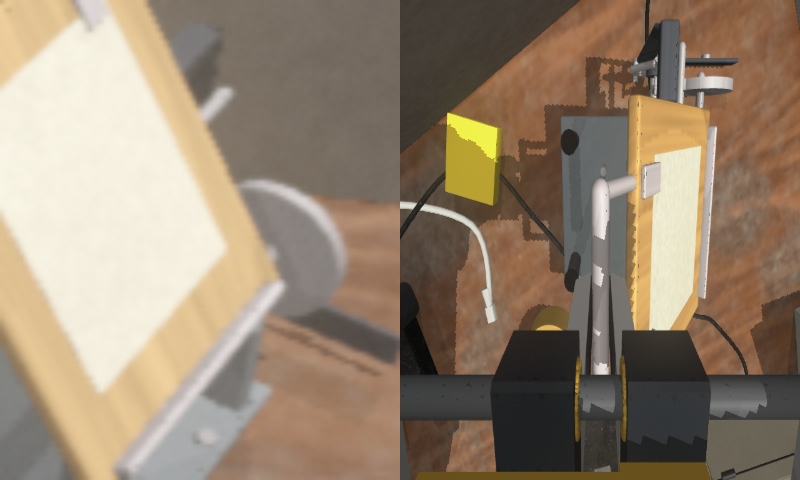

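Emit:
carry_out([
  [-0.0012, 0, 0.0019],
  [0, 0, 0],
  [0, 0, 0],
], yaw=[0, 0, 0], gripper=[-1, -1, -1])

```text
time_s: 10.53
eef_pos: [0.6699, 0.0791, 0.2521]
tool_rot: [[0.0, 0.942, 0.335], [0.002, 0.335, -0.942], [-1.0, 0.001, -0.001]]
contact_force: [2.4, 6.0, -0.8]
grip_width: 0.118
```

```bash
python3 q.py c2
```

```text
{'t': 10.5333, 'th': 0.9637, 'r': 0.2322, 'Ft': -4.47, 'Fr': 2.01, 'Fy': 4.26, 'w': 0.118}
{'t': 10.5833, 'th': 0.9635, 'r': 0.2322, 'Ft': -4.57, 'Fr': 2.92, 'Fy': 5.65, 'w': 0.117}
{'t': 10.6333, 'th': 0.9635, 'r': 0.2322, 'Ft': -4.34, 'Fr': 1.76, 'Fy': 5.92, 'w': 0.117}
mean Ft -4.46
```

Emit:
carry_out([
  [-0.0012, 0, 0.0019],
  [0, 0, 0],
  [0, 0, 0],
], yaw=[0, 0, 0], gripper=[-1, -1, -1])

```text
time_s: 10.93
eef_pos: [0.6703, 0.0782, 0.2527]
tool_rot: [[-0.0, 0.942, 0.335], [0.002, 0.335, -0.942], [-1.0, 0.0, -0.002]]
contact_force: [2.4, 7.9, -0.9]
grip_width: 0.119
```

```bash
python3 q.py c3
```

```text
{'t': 10.9333, 'th': 0.9685, 'r': 0.2321, 'Ft': -6.09, 'Fr': 2.84, 'Fy': 4.9, 'w': 0.119}
{'t': 10.9833, 'th': 0.9684, 'r': 0.2322, 'Ft': -5.36, 'Fr': 1.78, 'Fy': 6.2, 'w': 0.116}
{'t': 11.0333, 'th': 0.9683, 'r': 0.2321, 'Ft': -5.53, 'Fr': 2.79, 'Fy': 6.05, 'w': 0.121}
mean Ft -5.66
```

View pics/c3.png

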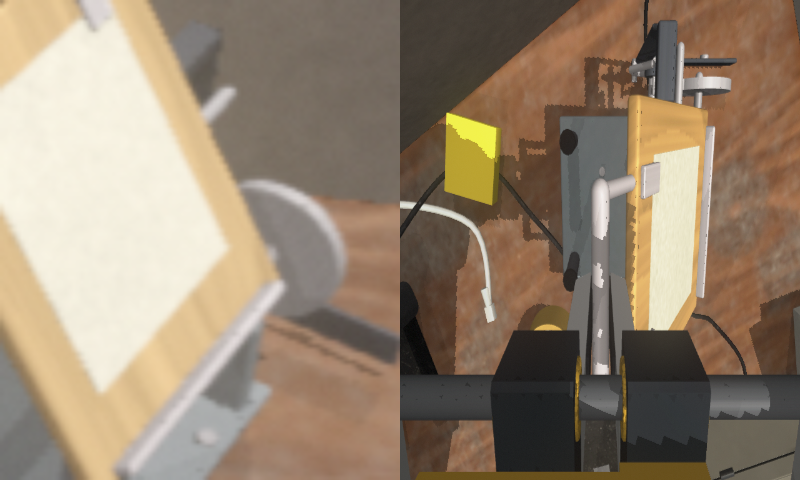

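Emit:
carry_out([
  [-0.0012, 0, 0.0019],
  [0, 0, 0],
  [0, 0, 0],
], yaw=[0, 0, 0], gripper=[-1, -1, -1])

```text
time_s: 11.33
eef_pos: [0.6706, 0.0774, 0.2533]
tool_rot: [[-0.0, 0.942, 0.335], [0.002, 0.335, -0.942], [-1.0, 0.0, -0.002]]
contact_force: [2.8, 7.9, -0.5]
grip_width: 0.119
```

```bash
sed -i 's/^cv2.imwrite.*/cv2.imwrite(f"pics\/{sys.argv[1]}.png",cv2.resize(W["frame"][10:120,360:550,::-1],None,fx=4,fy=4))/' q.py; python3 q.py c4
```

```text
{'t': 11.3333, 'th': 0.9735, 'r': 0.2322, 'Ft': -5.78, 'Fr': 3.1, 'Fy': 5.26, 'w': 0.119}
{'t': 11.3833, 'th': 0.9734, 'r': 0.2322, 'Ft': -6.47, 'Fr': 3.05, 'Fy': 5.23, 'w': 0.12}
{'t': 11.4333, 'th': 0.9736, 'r': 0.2322, 'Ft': -6.18, 'Fr': 3.15, 'Fy': 4.74, 'w': 0.12}
mean Ft -6.1433333333333335
```

View pics/c4.png

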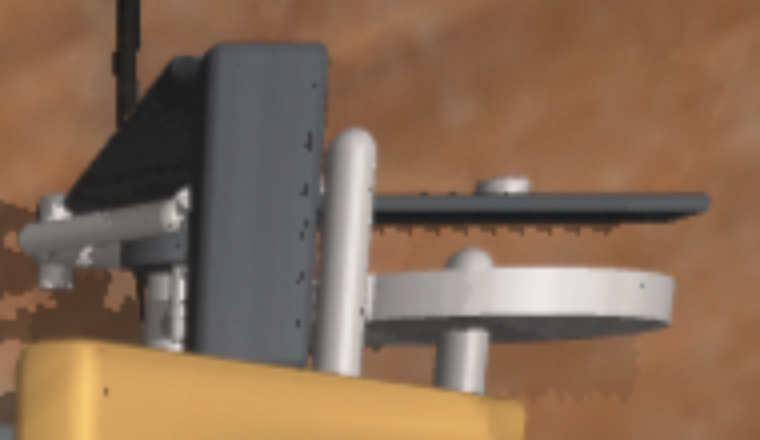

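Emit:
carry_out([
  [-0.0012, 0, 0.0019],
  [0, 0, 0],
  [0, 0, 0],
], yaw=[0, 0, 0], gripper=[-1, -1, -1])

```text
time_s: 11.73
eef_pos: [0.6709, 0.0765, 0.254]
tool_rot: [[-0.0, 0.942, 0.335], [0.002, 0.335, -0.942], [-1.0, 0.0, -0.002]]
contact_force: [3.0, 9.2, -2.0]
grip_width: 0.117
```

```bash
python3 q.py c5
```

```text
{'t': 11.7333, 'th': 0.9782, 'r': 0.2322, 'Ft': -7.51, 'Fr': 2.43, 'Fy': 5.94, 'w': 0.117}
{'t': 11.7833, 'th': 0.9783, 'r': 0.2322, 'Ft': -8.01, 'Fr': 1.47, 'Fy': 5.6, 'w': 0.118}
{'t': 11.8333, 'th': 0.9783, 'r': 0.2322, 'Ft': -6.39, 'Fr': 1.31, 'Fy': 6.38, 'w': 0.115}
mean Ft -7.303333333333334
```

View pics/c5.png

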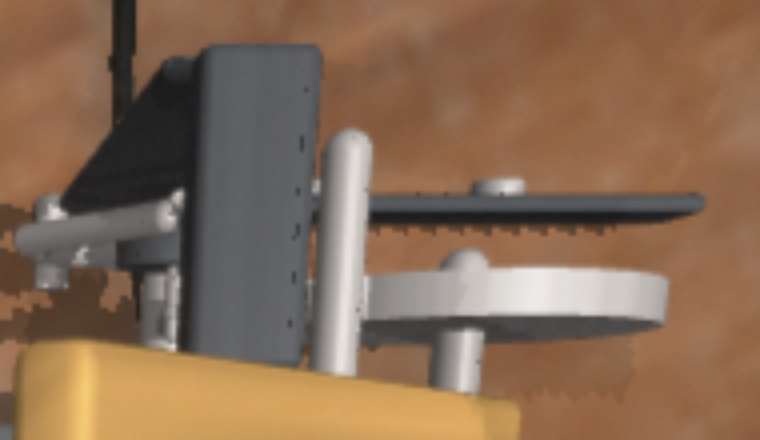

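No change in the pawl yet; the push is about 5.5 N. Continuing.

Emit:
carry_out([
  [-0.0012, 0, 0.0019],
  [0, 0, 0],
  [0, 0, 0],
], yaw=[0, 0, 0], gripper=[-1, -1, -1])

```text
time_s: 12.13
eef_pos: [0.6712, 0.0756, 0.2546]
tool_rot: [[-0.0, 0.942, 0.335], [0.002, 0.335, -0.942], [-1.0, 0.0, -0.002]]
contact_force: [3.3, 8.7, -2.8]
grip_width: 0.118
```

```bash
python3 q.py c6
```

```text
{'t': 12.1333, 'th': 0.9832, 'r': 0.2323, 'Ft': -7.52, 'Fr': 1.45, 'Fy': 6.03, 'w': 0.118}
{'t': 12.1833, 'th': 0.983, 'r': 0.2322, 'Ft': -8.3, 'Fr': 1.84, 'Fy': 6.14, 'w': 0.12}
{'t': 12.2333, 'th': 0.9831, 'r': 0.2323, 'Ft': -7.95, 'Fr': 2.22, 'Fy': 5.91, 'w': 0.116}
mean Ft -7.923333333333333
```

View pics/c6.png

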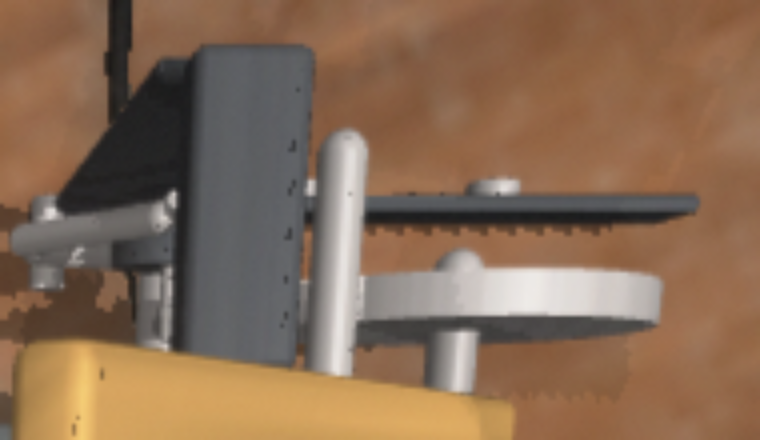

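Emit:
carry_out([
  [-0.0012, 0, 0.0019],
  [0, 0, 0],
  [0, 0, 0],
], yaw=[0, 0, 0], gripper=[-1, -1, -1])

```text
time_s: 12.53
eef_pos: [0.6715, 0.0747, 0.2553]
tool_rot: [[-0.001, 0.942, 0.336], [0.002, 0.336, -0.942], [-1.0, 0.0, -0.003]]
contact_force: [3.4, 9.9, -3.4]
grip_width: 0.117
```

```bash
python3 q.py c7
```

```text
{'t': 12.5333, 'th': 0.9881, 'r': 0.2323, 'Ft': -8.78, 'Fr': 1.47, 'Fy': 6.56, 'w': 0.117}
{'t': 12.5833, 'th': 0.988, 'r': 0.2324, 'Ft': -9.63, 'Fr': 1.65, 'Fy': 6.17, 'w': 0.114}
{'t': 12.6333, 'th': 0.9881, 'r': 0.2323, 'Ft': -9.26, 'Fr': 2.89, 'Fy': 6.35, 'w': 0.118}
mean Ft -9.223333333333334
```

View pics/c7.png

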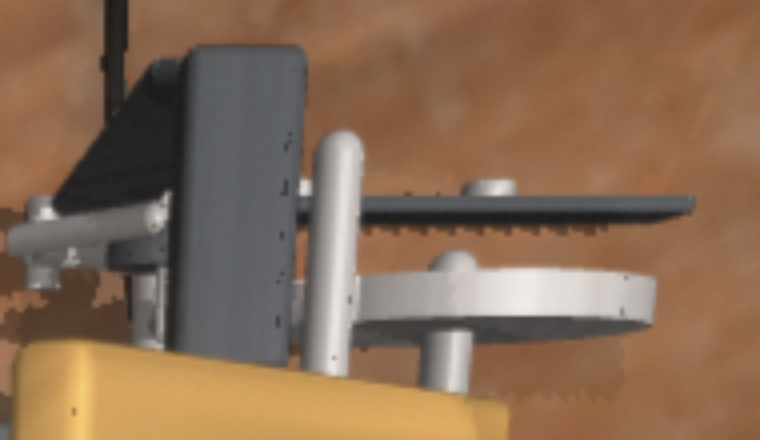

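Emit:
carry_out([
  [-0.001, 0, 0.0015],
  [0, 0, 0],
  [0, 0, 0],
], yaw=[0, 0, 0], gripper=[-1, -1, -1])

```text
time_s: 12.93
eef_pos: [0.6718, 0.074, 0.2558]
tool_rot: [[-0.001, 0.942, 0.336], [0.003, 0.336, -0.942], [-1.0, 0.0, -0.003]]
contact_force: [3.2, 9.8, -4.5]
grip_width: 0.122
```

```bash
python3 q.py c8
python3 - <<'E'
import cv2,numpy as np
a=[cv2.imread(f"pics/c{i}.png")[120:350,0:330] for i in (4,8)]
cv2.imwrite("pics/cmp.png",np.vstack([cv2.resize(x,None,fx=1.25,fy=1.25) for x in a]))
E
```

```text
{'t': 12.9333, 'th': 0.9922, 'r': 0.2323, 'Ft': -9.33, 'Fr': 0.46, 'Fy': 6.32, 'w': 0.122}
{'t': 12.9833, 'th': 0.9922, 'r': 0.2323, 'Ft': -9.18, 'Fr': 1.2, 'Fy': 6.33, 'w': 0.117}
{'t': 13.0333, 'th': 0.9923, 'r': 0.2323, 'Ft': -9.22, 'Fr': 0.84, 'Fy': 6.73, 'w': 0.118}
mean Ft -9.243333333333332
```

View pics/cmp.png

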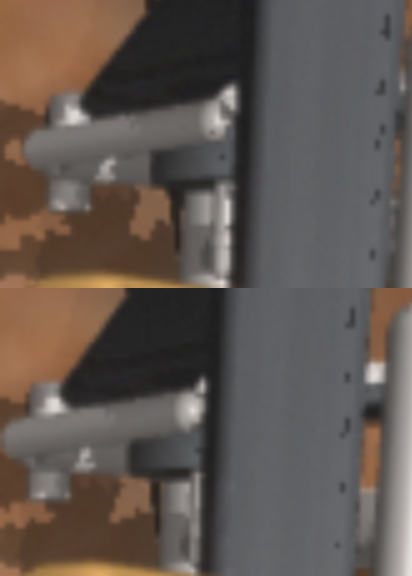

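Run:
```python
from h import *
a=.999-OFF
print(rows(a-np.arange(0,11)*.018).tolist())
```

```text
[[0.00379, 0.0, -0.00577], [0.00389, 0.0, -0.0057], [0.00399, 0.0, -0.00563], [0.00409, 0.0, -0.00556], [0.00419, 0.0, -0.00548], [0.00429, 0.0, -0.00541], [0.00439, 0.0, -0.00533], [0.00448, 0.0, -0.00525], [0.00458, 0.0, -0.00517], [0.00467, 0.0, -0.00508]]
```

Emit:
carry_out([
  [0.0038, 0, -0.0058],
  [0.0039, 0, -0.0057],
  [0.004, 0, -0.0056],
  [0.0041, 0, -0.0056],
  [0.0042, 0, -0.0055],
  [0.0043, 0, -0.0054],
  [0.0044, 0, -0.0053],
  [0.0045, 0, -0.0053],
  [0.0046, 0, -0.0052],
  [0, 0, 0],
], yaw=[0, 0, 0, 0, 0, 0, 0, 0, 0, 0], gripper=[-1, -1, -1, -1, -1, -1, -1, -1, -1, -1])

```text
time_s: 13.92
eef_pos: [0.6621, 0.1012, 0.2336]
tool_rot: [[0.0, 0.942, 0.335], [0.001, 0.335, -0.942], [-1.0, 0.001, -0.001]]
contact_force: [1.1, 5.7, 4.4]
grip_width: 0.119
```

```bash
python3 q.py d1
```

```text
{'t': 13.9167, 'th': 0.8349, 'r': 0.2315, 'Ft': -0.9, 'Fr': 6.6, 'Fy': 2.96, 'w': 0.119}
{'t': 13.9667, 'th': 0.8363, 'r': 0.2316, 'Ft': -1.47, 'Fr': 7.6, 'Fy': 2.87, 'w': 0.115}
{'t': 14.0167, 'th': 0.8372, 'r': 0.2315, 'Ft': -0.68, 'Fr': 6.68, 'Fy': 3.09, 'w': 0.114}
mean Ft -1.0166666666666668
```

View pics/d1.png

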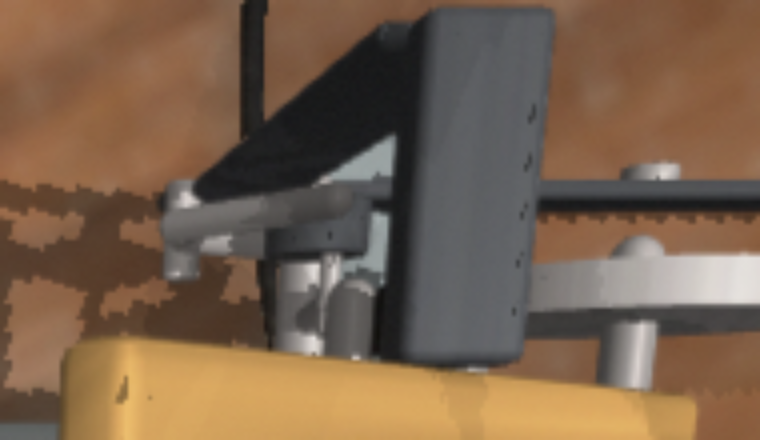

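Emit:
carry_out([
  [0.0041, 0, -0.0059],
  [0.0048, 0, -0.0051],
  [0.0049, 0, -0.005],
  [0.0049, 0, -0.0049],
  [0.005, 0, -0.0048],
  [0, 0, 0],
], yaw=[0, 0, 0, 0, 0, 0], gripper=[-1, -1, -1, -1, -1, -1])

```text
time_s: 14.57
eef_pos: [0.657, 0.1154, 0.2188]
tool_rot: [[0.0, 0.942, 0.335], [0.001, 0.335, -0.942], [-1.0, 0.0, -0.001]]
contact_force: [3.7, 5.3, 2.1]
grip_width: 0.119
```

```bash
python3 q.py d2
```

```text
{'t': 14.5667, 'th': 0.7437, 'r': 0.231, 'Ft': -1.11, 'Fr': 4.23, 'Fy': 5.26, 'w': 0.119}
{'t': 14.6167, 'th': 0.7448, 'r': 0.231, 'Ft': -0.4, 'Fr': 5.53, 'Fy': 4.11, 'w': 0.121}
{'t': 14.6667, 'th': 0.7457, 'r': 0.231, 'Ft': -0.07, 'Fr': 4.93, 'Fy': 3.86, 'w': 0.117}
mean Ft -0.5266666666666667
```

Emit:
carry_out([
  [0.0051, 0, -0.0048],
  [0.0052, 0, -0.0047],
  [0.0053, 0, -0.0046],
  [0, 0, 0],
], yaw=[0, 0, 0, 0], gripper=[-1, -1, -1, -1])

```text
time_s: 15.05
eef_pos: [0.6542, 0.1232, 0.2093]
tool_rot: [[0.0, 0.942, 0.335], [0.001, 0.335, -0.942], [-1.0, 0.0, -0.001]]
contact_force: [4.1, 6.2, 0.8]
grip_width: 0.117
```

```bash
sed -i '$d' q.py; echo 'cv2.imwrite(f"pics/{sys.argv[1]}.png",np.hstack([cv2.resize(p["frame"][80:260,260:460,::-1],(400,360)),cv2.resize(W["frame"][:,:,::-1],(400,360))]))'>>q.py; python3 q.py d3
```

```text
{'t': 15.05, 'th': 0.6892, 'r': 0.2307, 'Ft': -2.36, 'Fr': 3.88, 'Fy': 5.89, 'w': 0.117}
{'t': 15.1, 'th': 0.6904, 'r': 0.2307, 'Ft': -1.58, 'Fr': 4.02, 'Fy': 4.03, 'w': 0.114}
{'t': 15.15, 'th': 0.6912, 'r': 0.2307, 'Ft': -1.17, 'Fr': 5.18, 'Fy': 3.63, 'w': 0.118}
mean Ft -1.7033333333333331
```

View pics/d3.png

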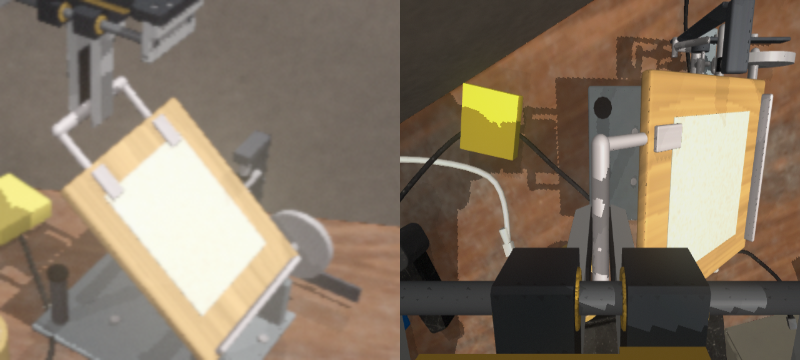

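The top notch is passed with the weight still carried and no catch, so the pawl let go. I'll keep lowering.

Run:
```python
from h import *
a=.697-OFF
for x,row in zip(a-np.arange(1,34)*.02,rows(a-np.arange(0,34)*.02)): print(round(x+OFF,3),round(row[0],4),round(row[2],4),end=" | ")
```

```text
0.677 0.0059 -0.0049 | 0.657 0.006 -0.0047 | 0.637 0.0061 -0.0046 | 0.617 0.0062 -0.0045 | 0.597 0.0063 -0.0044 | 0.577 0.0064 -0.0042 | 0.557 0.0065 -0.0041 | 0.537 0.0066 -0.004 | 0.517 0.0066 -0.0039 | 0.497 0.0067 -0.0037 | 0.477 0.0068 -0.0036 | 0.457 0.0068 -0.0034 | 0.437 0.0069 -0.0033 | 0.417 0.007 -0.0032 | 0.397 0.007 -0.003 | 0.377 0.0071 -0.0029 | 0.357 0.0072 -0.0028 | 0.337 0.0072 -0.0026 | 0.317 0.0073 -0.0025 | 0.297 0.0073 -0.0023 | 0.277 0.0074 -0.0022 | 0.257 0.0074 -0.002 | 0.237 0.0074 -0.0019 | 0.217 0.0075 -0.0017 | 0.197 0.0075 -0.0016 | 0.177 0.0075 -0.0014 | 0.157 0.0076 -0.0013 | 0.137 0.0076 -0.0011 | 0.117 0.0076 -0.001 | 0.097 0.0076 -0.0008 | 0.077 0.0076 -0.0007 | 0.057 0.0076 -0.0005 | 0.037 0.0077 -0.0004 |
```

Emit:
carry_out([
  [0.0056, 0, -0.0052],
  [0.006, 0, -0.0047],
  [0.0061, 0, -0.0046],
  [0.0062, 0, -0.0045],
  [0.0063, 0, -0.0044],
  [0.0064, 0, -0.0042],
  [0.0065, 0, -0.0041],
  [0, 0, 0],
], yaw=[0, 0, 0, 0, 0, 0, 0, 0], gripper=[-1, -1, -1, -1, -1, -1, -1, -1])

```text
time_s: 15.87
eef_pos: [0.6478, 0.141, 0.183]
tool_rot: [[-0.0, 0.942, 0.335], [0.001, 0.335, -0.942], [-1.0, 0.0, -0.001]]
contact_force: [5.0, 5.0, -0.2]
grip_width: 0.121
```

```bash
python3 q.py d4
```

```text
{'t': 15.8667, 'th': 0.5483, 'r': 0.23, 'Ft': -1.8, 'Fr': 2.44, 'Fy': 6.33, 'w': 0.121}
{'t': 15.9167, 'th': 0.5498, 'r': 0.2301, 'Ft': -0.58, 'Fr': 3.09, 'Fy': 5.82, 'w': 0.118}
{'t': 15.9667, 'th': 0.5505, 'r': 0.2301, 'Ft': -1.78, 'Fr': 4.05, 'Fy': 4.77, 'w': 0.114}
mean Ft -1.3866666666666667
```

Emit:
carry_out([
  [0.0065, 0.0008, -0.0041],
  [0.0066, 0, -0.0039],
  [0.0067, 0, -0.0037],
  [0.0068, 0, -0.0036],
  [0.0068, 0, -0.0034],
  [0.0069, 0, -0.0033],
  [0.007, 0, -0.0032],
  [0.007, 0, -0.003],
  [0, 0, 0],
], yaw=[0, 0, 0, 0, 0, 0, 0, 0, 0], gripper=[-1, -1, -1, -1, -1, -1, -1, -1, -1])

```text
time_s: 16.77
eef_pos: [0.6422, 0.1572, 0.15]
tool_rot: [[-0.001, 0.942, 0.335], [0.001, 0.335, -0.942], [-1.0, -0.001, -0.001]]
contact_force: [0.1, 7.0, 1.4]
grip_width: 0.118
```

```bash
python3 q.py d5
```

```text
{'t': 16.7667, 'th': 0.3865, 'r': 0.2295, 'Ft': -1.35, 'Fr': 6.62, 'Fy': 2.42, 'w': 0.118}
{'t': 16.8167, 'th': 0.3879, 'r': 0.2295, 'Ft': -1.62, 'Fr': 5.6, 'Fy': 2.95, 'w': 0.117}
{'t': 16.8667, 'th': 0.3886, 'r': 0.2295, 'Ft': -1.34, 'Fr': 5.79, 'Fy': 2.7, 'w': 0.119}
mean Ft -1.4366666666666668
```

View pics/d5.png

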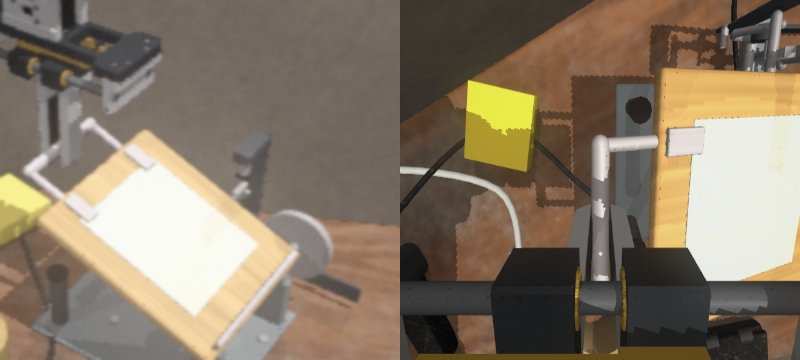

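Emit:
carry_out([
  [0.007, 0, -0.0039],
  [0.0072, 0, -0.0028],
  [0.0072, 0, -0.0026],
  [0.0073, 0, -0.0025],
  [0.0073, 0, -0.0023],
  [0.0074, 0, -0.0022],
  [0.0074, 0, -0.002],
  [0.0074, 0, -0.0019],
  [0.0075, 0, -0.0017],
  [0, 0, 0],
], yaw=[0, 0, 0, 0, 0, 0, 0, 0, 0, 0], gripper=[-1, -1, -1, -1, -1, -1, -1, -1, -1, -1])

```text
time_s: 17.75
eef_pos: [0.6378, 0.1694, 0.1105]
tool_rot: [[-0.001, 0.942, 0.335], [0.001, 0.335, -0.942], [-1.0, -0.001, -0.001]]
contact_force: [0.6, 6.9, 1.0]
grip_width: 0.119
```

```bash
python3 q.py d6
```

```text
{'t': 17.75, 'th': 0.2048, 'r': 0.2293, 'Ft': -0.45, 'Fr': 6.36, 'Fy': 2.88, 'w': 0.119}
{'t': 17.8, 'th': 0.2064, 'r': 0.2293, 'Ft': -2.26, 'Fr': 5.92, 'Fy': 3.11, 'w': 0.12}
{'t': 17.85, 'th': 0.207, 'r': 0.2293, 'Ft': -1.04, 'Fr': 7.01, 'Fy': 1.63, 'w': 0.117}
mean Ft -1.25
```

Emit:
carry_out([
  [0.0074, 0, -0.0027],
  [0.0075, 0, -0.0014],
  [0.0076, 0, -0.0013],
  [0.0076, 0, -0.0011],
  [0.0076, 0, -0.001],
  [0.0076, 0, -0.0008],
  [0.0076, 0, -0.0007],
  [0, 0, 0],
], yaw=[0, 0, 0, 0, 0, 0, 0, 0], gripper=[-1, -1, -1, -1, -1, -1, -1, -1])

```text
time_s: 18.57
eef_pos: [0.6361, 0.1742, 0.0786]
tool_rot: [[-0.001, 0.942, 0.334], [0.001, 0.334, -0.942], [-1.0, -0.001, -0.001]]
contact_force: [0.2, 6.6, -1.0]
grip_width: 0.116
```

```bash
python3 q.py d7
```

```text
{'t': 18.5667, 'th': 0.064, 'r': 0.2293, 'Ft': -1.55, 'Fr': 6.07, 'Fy': 2.38, 'w': 0.116}
{'t': 18.6167, 'th': 0.0656, 'r': 0.2293, 'Ft': -0.87, 'Fr': 5.31, 'Fy': 2.67, 'w': 0.119}
{'t': 18.6667, 'th': 0.0662, 'r': 0.2293, 'Ft': -1.47, 'Fr': 6.32, 'Fy': 1.99, 'w': 0.117}
mean Ft -1.2966666666666666
```

View pics/d7.png

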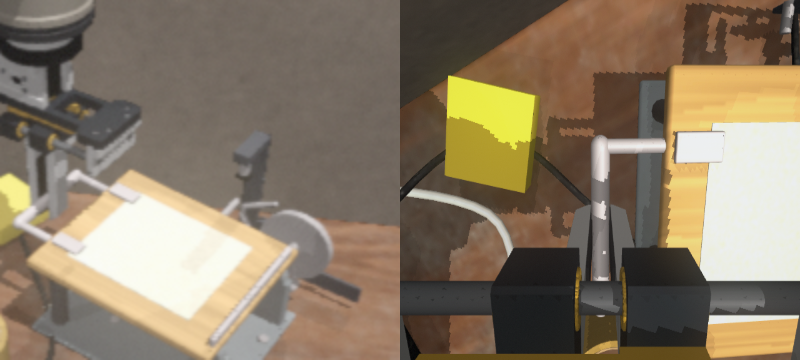

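Emit:
carry_out([
  [0.005, 0, -0.001],
  [0.005, 0, -0.0003],
  [0.004, 0, -0.0002],
  [0, 0, 0],
], yaw=[0, 0, 0, 0], gripper=[-1, -1, -1, -1])

```text
time_s: 19.05
eef_pos: [0.6359, 0.1748, 0.0706]
tool_rot: [[-0.001, 0.943, 0.334], [0.0, 0.334, -0.943], [-1.0, -0.001, -0.001]]
contact_force: [0.8, 6.4, -0.7]
grip_width: 0.118
```

```bash
python3 q.py d8
```

```text
{'t': 19.05, 'th': 0.0289, 'r': 0.2294, 'Ft': -1.05, 'Fr': 5.72, 'Fy': 2.94, 'w': 0.118}
{'t': 19.1, 'th': 0.0296, 'r': 0.2293, 'Ft': -1.85, 'Fr': 5.86, 'Fy': 2.61, 'w': 0.116}
{'t': 19.15, 'th': 0.0298, 'r': 0.2293, 'Ft': -0.99, 'Fr': 6.61, 'Fy': 2.96, 'w': 0.119}
mean Ft -1.2966666666666669
```

Emit:
carry_out([
  [0.0025, 0, 0],
  [0.0025, 0, 0],
  [0.0025, 0, 0],
  [0, 0, 0],
], yaw=[0, 0, 0, 0], gripper=[-1, -1, -1, -1])

```text
time_s: 19.53
eef_pos: [0.6358, 0.1751, 0.0663]
tool_rot: [[-0.001, 0.942, 0.334], [0.001, 0.334, -0.942], [-1.0, -0.001, -0.001]]
contact_force: [-0.4, 8.1, -1.2]
grip_width: 0.114
```

```bash
python3 q.py d9
```

```text
{'t': 19.5333, 'th': 0.01, 'r': 0.2294, 'Ft': -1.51, 'Fr': 7.74, 'Fy': 2.3, 'w': 0.114}
{'t': 19.5833, 'th': 0.0103, 'r': 0.2294, 'Ft': -0.76, 'Fr': 6.8, 'Fy': 3.11, 'w': 0.119}
{'t': 19.6333, 'th': 0.0106, 'r': 0.2294, 'Ft': -1.43, 'Fr': 6.48, 'Fy': 3.12, 'w': 0.117}
mean Ft -1.2333333333333334
```

Still carrying the weight; going down in 1.5 mm steps until the stand takes it.

Emit:
carry_out([
  [0.0025, 0, 0],
  [0.0025, 0, 0],
  [0, 0, 0],
  [0, 0, 0],
], yaw=[0, 0, 0, 0], gripper=[-1, -1, -1, -1])

```text
time_s: 20.02
eef_pos: [0.6358, 0.1752, 0.0634]
tool_rot: [[-0.001, 0.942, 0.334], [0.001, 0.334, -0.942], [-1.0, -0.001, -0.001]]
contact_force: [-1.2, 8.1, -1.1]
grip_width: 0.12
```

```bash
python3 q.py e1
```

```text
{'t': 20.0167, 'th': -0.0025, 'r': 0.2294, 'Ft': -1.28, 'Fr': 7.98, 'Fy': 1.53, 'w': 0.12}
{'t': 20.0667, 'th': -0.0024, 'r': 0.2294, 'Ft': -1.21, 'Fr': 8.04, 'Fy': 1.7, 'w': 0.116}
{'t': 20.1167, 'th': -0.0024, 'r': 0.2294, 'Ft': -0.58, 'Fr': 7.3, 'Fy': 2.59, 'w': 0.118}
mean Ft -1.0233333333333334
```

Emit:
carry_out([
  [0.0025, 0, -0.001],
  [0.0025, 0, 0],
  [0, 0, 0],
  [0, 0, 0],
], yaw=[0, 0, 0, 0], gripper=[-1, -1, -1, -1])

```text
time_s: 20.5
eef_pos: [0.6359, 0.1752, 0.0615]
tool_rot: [[-0.0, 0.943, 0.334], [0.0, 0.334, -0.943], [-1.0, -0.0, -0.0]]
contact_force: [-4.5, 4.6, 11.1]
grip_width: 0.115
```

```bash
python3 q.py e2
```

```text
{'t': 20.5, 'th': -0.011, 'r': 0.2294, 'Ft': 11.02, 'Fr': 6.03, 'Fy': -2.73, 'w': 0.115}
{'t': 20.55, 'th': -0.0111, 'r': 0.2294, 'Ft': 11.13, 'Fr': 6.59, 'Fy': -2.63, 'w': 0.116}
{'t': 20.6, 'th': -0.0111, 'r': 0.2294, 'Ft': 12.16, 'Fr': 5.65, 'Fy': -2.37, 'w': 0.117}
mean Ft 11.436666666666667
```

View pics/e2.png

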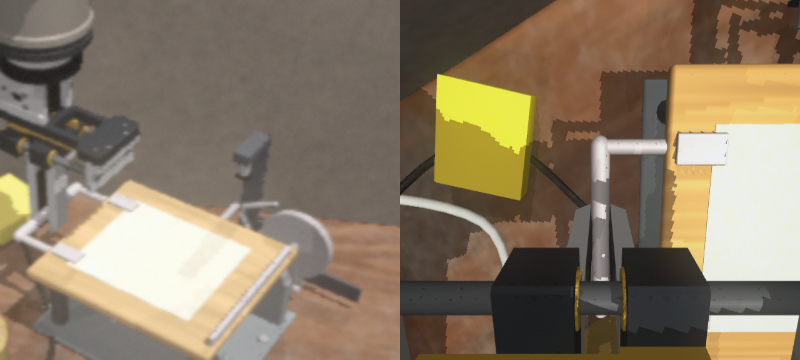

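The stand now takes the board (12 N upward reaction) and both views show it flat. I'll raise it to about 0.41, between the lowest notch (≈0.286) and the second (≈0.526).

Run:
```python
from h import *
a=-.011+np.arange(0,22)*.02
for x,row in zip(a[1:],rows(a)): print(round(x,3),round(row[0],4),round(row[2],4),end=" | ")
```

```text
0.009 -0.0077 0.0002 | 0.029 -0.0077 0.0004 | 0.049 -0.0076 0.0005 | 0.069 -0.0076 0.0006 | 0.089 -0.0076 0.0008 | 0.109 -0.0076 0.001 | 0.129 -0.0076 0.0011 | 0.149 -0.0076 0.0013 | 0.169 -0.0075 0.0014 | 0.189 -0.0075 0.0016 | 0.209 -0.0075 0.0017 | 0.229 -0.0074 0.0019 | 0.249 -0.0074 0.002 | 0.269 -0.0074 0.0022 | 0.289 -0.0073 0.0023 | 0.309 -0.0073 0.0024 | 0.329 -0.0072 0.0026 | 0.349 -0.0072 0.0027 | 0.369 -0.0071 0.0029 | 0.389 -0.007 0.003 | 0.409 -0.007 0.0032 |
```

Emit:
carry_out([
  [0, 0, 0],
  [-0.006, 0, -0.0005],
  [-0.0077, 0, 0.0003],
  [-0.0077, 0, 0.0004],
  [-0.0077, 0, 0.0006],
  [-0.0076, 0, 0.0007],
  [-0.0076, 0, 0.0009],
  [-0.0076, 0, 0.001],
  [-0.0076, 0, 0.0012],
  [0, 0, 0],
], yaw=[0, 0, 0, 0, 0, 0, 0, 0, 0, 0], gripper=[-1, -1, -1, -1, -1, -1, -1, -1, -1, -1])

```text
time_s: 21.48
eef_pos: [0.6371, 0.1717, 0.0979]
tool_rot: [[-0.0, 0.943, 0.333], [-0.0, 0.333, -0.943], [-1.0, -0.0, 0.0]]
contact_force: [-3.2, 1.9, -2.9]
grip_width: 0.117
```

```bash
python3 q.py f1
```

```text
{'t': 21.4833, 'th': 0.1491, 'r': 0.2292, 'Ft': -3.33, 'Fr': 2.33, 'Fy': -2.39, 'w': 0.117}
{'t': 21.5333, 'th': 0.1472, 'r': 0.2292, 'Ft': -1.92, 'Fr': 2.86, 'Fy': -2.26, 'w': 0.118}
{'t': 21.5833, 'th': 0.1457, 'r': 0.2292, 'Ft': -1.8, 'Fr': 2.56, 'Fy': -1.76, 'w': 0.12}
mean Ft -2.35
```

Emit:
carry_out([
  [-0.0075, 0, 0.0014],
  [-0.0075, 0, 0.0015],
  [-0.0075, 0, 0.0016],
  [-0.0075, 0, 0.0018],
  [-0.0074, 0, 0.0019],
  [-0.0074, 0, 0.0021],
  [-0.0073, 0, 0.0023],
  [-0.0073, 0, 0.0024],
  [-0.0072, 0, 0.0026],
  [0, 0, 0],
], yaw=[0, 0, 0, 0, 0, 0, 0, 0, 0, 0], gripper=[-1, -1, -1, -1, -1, -1, -1, -1, -1, -1])

```text
time_s: 22.47
eef_pos: [0.6407, 0.1617, 0.1379]
tool_rot: [[0.0, 0.943, 0.333], [-0.0, 0.333, -0.943], [-1.0, -0.0, 0.0]]
contact_force: [-2.9, -2.2, -2.7]
grip_width: 0.113
```

```bash
python3 q.py f2
```

```text
{'t': 22.4667, 'th': 0.3299, 'r': 0.2293, 'Ft': -2.09, 'Fr': -2.0, 'Fy': -3.47, 'w': 0.113}
{'t': 22.5167, 'th': 0.3284, 'r': 0.2293, 'Ft': -2.17, 'Fr': -2.41, 'Fy': -4.51, 'w': 0.118}
{'t': 22.5667, 'th': 0.3272, 'r': 0.2294, 'Ft': -2.7, 'Fr': -3.23, 'Fy': -4.48, 'w': 0.117}
mean Ft -2.32
```

Another 0.08 rad to about 0.41, pulling slightly inward to ease the radial load.

Emit:
carry_out([
  [-0.0072, 0, 0.0032],
  [-0.0071, 0, 0.0029],
  [-0.007, 0, 0.003],
  [-0.007, 0, 0.0031],
  [0, 0, 0],
  [0, 0, 0],
], yaw=[0, 0, 0, 0, 0, 0], gripper=[-1, -1, -1, -1, -1, -1])

```text
time_s: 23.12
eef_pos: [0.6431, 0.1552, 0.1546]
tool_rot: [[0.0, 0.943, 0.333], [0.0, 0.333, -0.943], [-1.0, 0.0, -0.0]]
contact_force: [-4.6, 0.0, -3.2]
grip_width: 0.118
```

```bash
python3 q.py f3
```

```text
{'t': 23.1167, 'th': 0.4086, 'r': 0.2295, 'Ft': -3.52, 'Fr': 0.07, 'Fy': -4.34, 'w': 0.118}
{'t': 23.1667, 'th': 0.4082, 'r': 0.2294, 'Ft': -2.47, 'Fr': -0.4, 'Fy': -4.64, 'w': 0.116}
{'t': 23.2167, 'th': 0.4079, 'r': 0.2294, 'Ft': -2.11, 'Fr': -0.8, 'Fy': -5.69, 'w': 0.116}
mean Ft -2.6999999999999997
```

View pics/f3.png

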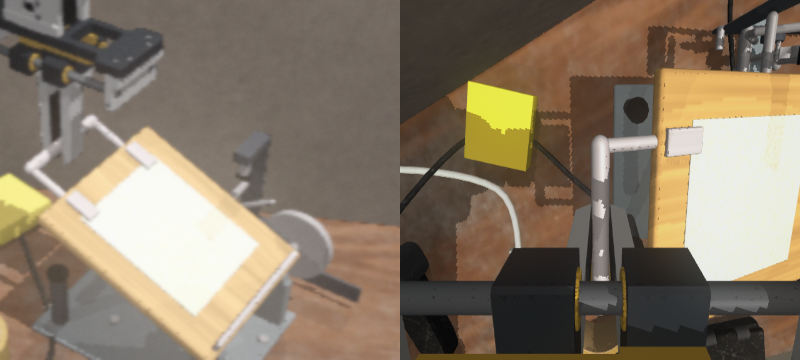

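Emit:
carry_out([
  [0.007, 0, -0.0031],
  [0.007, 0, -0.003],
  [0.0071, 0, -0.0029],
  [0.0072, 0, -0.0027],
  [0, 0, 0],
], yaw=[0, 0, 0, 0, 0], gripper=[-1, -1, -1, -1, -1])

```text
time_s: 23.68
eef_pos: [0.6406, 0.1622, 0.1368]
tool_rot: [[-0.0, 0.943, 0.334], [0.0, 0.334, -0.943], [-1.0, -0.0, -0.0]]
contact_force: [-4.3, -1.4, -1.2]
grip_width: 0.118
```

```bash
python3 q.py f4
```

```text
{'t': 23.6833, 'th': 0.3244, 'r': 0.2295, 'Ft': -1.13, 'Fr': -0.27, 'Fy': -4.55, 'w': 0.118}
{'t': 23.7333, 'th': 0.326, 'r': 0.2295, 'Ft': -0.82, 'Fr': 0.08, 'Fy': -5.13, 'w': 0.118}
{'t': 23.7833, 'th': 0.3269, 'r': 0.2295, 'Ft': -1.49, 'Fr': 0.46, 'Fy': -5.12, 'w': 0.119}
mean Ft -1.1466666666666665
```

Emit:
carry_out([
  [0.004, 0, -0.0014],
  [0.004, 0, -0.0014],
  [0.003, 0, -0.001],
  [0, 0, 0],
], yaw=[0, 0, 0, 0], gripper=[-1, -1, -1, -1])

```text
time_s: 24.17
eef_pos: [0.64, 0.1642, 0.1308]
tool_rot: [[0.0, 0.943, 0.334], [0.0, 0.334, -0.943], [-1.0, 0.0, -0.0]]
contact_force: [-5.5, -1.5, -0.2]
grip_width: 0.12
```

```bash
python3 q.py f5
```

```text
{'t': 24.1667, 'th': 0.2966, 'r': 0.2295, 'Ft': -0.36, 'Fr': 0.31, 'Fy': -5.73, 'w': 0.12}
{'t': 24.2167, 'th': 0.2972, 'r': 0.2295, 'Ft': 0.04, 'Fr': 0.88, 'Fy': -6.19, 'w': 0.118}
{'t': 24.2667, 'th': 0.2974, 'r': 0.2294, 'Ft': -0.08, 'Fr': 1.49, 'Fy': -5.33, 'w': 0.118}
mean Ft -0.13333333333333333
```

Emit:
carry_out([
  [0.002, 0, -0.0007],
  [0, 0, 0],
  [0, 0, 0],
], yaw=[0, 0, 0], gripper=[-1, -1, -1])

```text
time_s: 24.57
eef_pos: [0.6399, 0.1645, 0.1299]
tool_rot: [[0.0, 0.943, 0.334], [0.0, 0.334, -0.943], [-1.0, 0.0, -0.0]]
contact_force: [-6.7, -1.5, 0.6]
grip_width: 0.117
```

```bash
python3 q.py f6
```

```text
{'t': 24.5667, 'th': 0.2924, 'r': 0.2295, 'Ft': 0.32, 'Fr': 0.97, 'Fy': -6.8, 'w': 0.117}
{'t': 24.6167, 'th': 0.2924, 'r': 0.2295, 'Ft': 0.3, 'Fr': 2.01, 'Fy': -6.09, 'w': 0.116}
{'t': 24.6667, 'th': 0.2925, 'r': 0.2294, 'Ft': 0.08, 'Fr': 1.14, 'Fy': -5.74, 'w': 0.12}
mean Ft 0.2333333333333333
```

Emit:
carry_out([
  [0.002, 0, -0.0007],
  [0.001, 0, -0.0003],
  [0, 0, 0],
  [0, 0, 0],
], yaw=[0, 0, 0, 0], gripper=[-1, -1, -1, -1])

```text
time_s: 25.05
eef_pos: [0.6398, 0.165, 0.1281]
tool_rot: [[0.0, 0.943, 0.334], [0.0, 0.334, -0.943], [-1.0, 0.0, 0.0]]
contact_force: [-6.1, -1.2, 1.3]
grip_width: 0.118
```

```bash
python3 q.py f7
```

```text
{'t': 25.05, 'th': 0.2844, 'r': 0.2294, 'Ft': 0.96, 'Fr': 1.26, 'Fy': -6.11, 'w': 0.118}
{'t': 25.1, 'th': 0.2844, 'r': 0.2294, 'Ft': 0.66, 'Fr': 0.02, 'Fy': -6.3, 'w': 0.117}
{'t': 25.15, 'th': 0.2846, 'r': 0.2294, 'Ft': 0.8, 'Fr': 1.27, 'Fy': -5.63, 'w': 0.119}
mean Ft 0.8066666666666666
```

Emit:
carry_out([
  [0.002, 0, -0.0006],
  [0.001, 0, -0.0003],
  [0, 0, 0],
  [0, 0, 0],
], yaw=[0, 0, 0, 0], gripper=[-1, -1, -1, -1])

```text
time_s: 25.53
eef_pos: [0.6396, 0.1655, 0.1264]
tool_rot: [[0.0, 0.943, 0.334], [0.0, 0.334, -0.943], [-1.0, 0.0, 0.0]]
contact_force: [-7.1, -0.6, 3.0]
grip_width: 0.117
```

```bash
python3 q.py f8
```

```text
{'t': 25.5333, 'th': 0.2765, 'r': 0.2294, 'Ft': 2.33, 'Fr': 2.61, 'Fy': -6.85, 'w': 0.117}
{'t': 25.5833, 'th': 0.2767, 'r': 0.2294, 'Ft': 1.05, 'Fr': 1.69, 'Fy': -6.34, 'w': 0.117}
{'t': 25.6333, 'th': 0.2767, 'r': 0.2294, 'Ft': 0.97, 'Fr': 0.86, 'Fy': -6.6, 'w': 0.119}
mean Ft 1.45
```

```bash
cat > tilt.py <<'E'
from h import *
from station import r
for n in ["scene","wrist"]:
    p=r.capture(n); m=r.masks_of(p,"board")
    if not m: print(n,"none");continue
    P,u,v=pts(p,m[0]["region"]); rng=np.random.default_rng(0);best=0
    for i in range(300):
        a,b,c=P[rng.choice(len(P),3,False)];nn=np.cross(b-a,c-a)
        if np.linalg.norm(nn)<1e-5: continue
        nn/=np.linalg.norm(nn)
        if nn[2]<.3 and nn[2]>-.3: continue
        k=(abs((P-a)@nn)<.003).sum()
        if k>best: best=k;A=a;N=nn
    Q=P[abs((P-A)@N)<.004];c=Q.mean(0);nn=np.linalg.svd(Q-c,full_matrices=False)[2][2];nn*=np.sign(nn[2])
    print(n,m[0]["p"],len(Q),"tilt",np.arccos(nn[2]),"az",np.degrees(np.arctan2(-nn[1],-nn[0])))
E
python3 tilt.py
```

```text
scene 0.82 7384 tilt 0.27863404864043456 az 109.09162554279143
wrist 0.55 67386 tilt 0.26565811671486783 az 110.50478220194543
```

Emit:
carry_out([
  [0.002, 0, -0.0006],
  [0.002, 0, -0.0006],
  [0, 0, 0],
  [0, 0, 0],
], yaw=[0, 0, 0, 0], gripper=[-1, -1, -1, -1])

```text
time_s: 26.22
eef_pos: [0.6394, 0.1662, 0.1241]
tool_rot: [[0.0, 0.943, 0.334], [0.0, 0.334, -0.943], [-1.0, 0.0, 0.0]]
contact_force: [-6.7, -2.0, 3.2]
grip_width: 0.121
```

```bash
python3 q.py f9; python3 tilt.py
```

```text
{'t': 26.2167, 'th': 0.266, 'r': 0.2294, 'Ft': 2.94, 'Fr': 1.27, 'Fy': -7.0, 'w': 0.121}
{'t': 26.2667, 'th': 0.2662, 'r': 0.2294, 'Ft': 3.4, 'Fr': 1.86, 'Fy': -6.33, 'w': 0.116}
{'t': 26.3167, 'th': 0.2662, 'r': 0.2294, 'Ft': 2.78, 'Fr': 2.37, 'Fy': -6.03, 'w': 0.115}
mean Ft 3.0399999999999996
scene 0.67 7320 tilt 0.26827302163391054 az 109.15934300450454
wrist 0.95 67561 tilt 0.25480548541638703 az 110.60374103796596
```

The force now rises steadily as I lower, which means the notch is holding with some give. I'll back up to the unloaded height and release gently.

Emit:
carry_out([
  [-0.004, -0.0004, 0.0012],
  [-0.003, -0.0004, 0.0009],
  [-0.0022, 0, 0.0007],
  [0, 0, 0],
  [0, 0, 0],
], yaw=[0, 0, 0, 0, 0], gripper=[-1, -1, -1, -1, -1])

```text
time_s: 26.98
eef_pos: [0.6398, 0.1646, 0.1292]
tool_rot: [[0.001, 0.943, 0.333], [0.0, 0.333, -0.943], [-1.0, 0.001, -0.0]]
contact_force: [-0.9, 0.1, 0.8]
grip_width: 0.119
```

```bash
python3 q.py g1; python3 tilt.py
```

```text
{'t': 26.9833, 'th': 0.2894, 'r': 0.2294, 'Ft': 0.62, 'Fr': 0.62, 'Fy': -0.84, 'w': 0.119}
{'t': 27.0333, 'th': 0.2889, 'r': 0.2294, 'Ft': -0.69, 'Fr': 1.24, 'Fy': -0.1, 'w': 0.118}
{'t': 27.0833, 'th': 0.2885, 'r': 0.2294, 'Ft': 1.21, 'Fr': 1.0, 'Fy': 0.68, 'w': 0.118}
mean Ft 0.38000000000000006
scene 0.71 7408 tilt 0.2902625644575646 az 109.25300639053796
wrist 0.7 67394 tilt 0.27725843875249523 az 110.51806549913474
```

Forces are all near zero and the camera tilt is 0.290 (expected 0.287). First I'll soften the grip, then open.

Emit:
carry_out([
  [0, 0, 0],
  [0, 0, 0],
  [0, 0, 0],
  [0, 0, 0],
  [0, 0, 0],
  [0, 0, 0],
  [0, 0, 0],
  [0, 0, 0],
], yaw=[0, 0, 0, 0, 0, 0, 0, 0], gripper=[-1, -1, -0.7, -0.6, -0.5, -0.4, -0.35, -0.3], squeeze=5)

```text
time_s: 28.0
eef_pos: [0.6393, 0.1645, 0.1287]
tool_rot: [[-0.0, 0.943, 0.334], [0.0, 0.334, -0.943], [-1.0, -0.0, -0.0]]
contact_force: [-0.4, 0.4, -0.7]
grip_width: 0.345
```

```bash
python3 q.py g2; python3 tilt.py
```

```text
{'t': 28.0, 'th': 0.2875, 'r': 0.2293, 'Ft': -0.86, 'Fr': 0.24, 'Fy': -0.26, 'w': 0.345}
{'t': 28.05, 'th': 0.2877, 'r': 0.2293, 'Ft': 0.36, 'Fr': -0.46, 'Fy': 0.28, 'w': 0.35}
{'t': 28.1, 'th': 0.2875, 'r': 0.2293, 'Ft': -0.86, 'Fr': -0.33, 'Fy': -0.82, 'w': 0.349}
mean Ft -0.4533333333333333
scene none
wrist 0.65 64219 tilt 0.27727118314626176 az 110.52175853967869
```

View pics/g2.png

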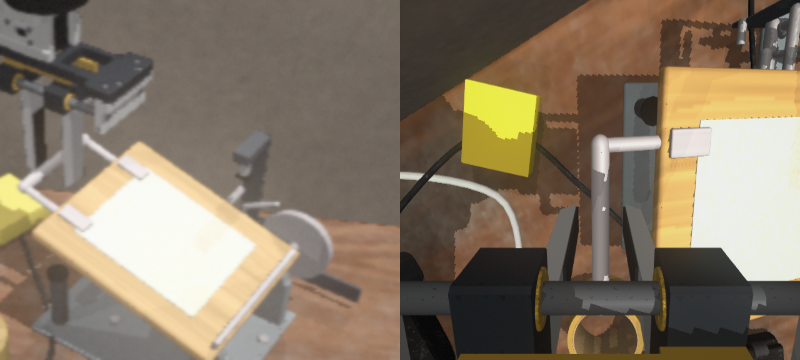

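The board stayed put. The bar (px ~600) is free between the fingers (575–625), so I'll withdraw straight up.

Emit:
carry_out([
  [-0.01, 0, 0],
  [-0.02, 0, 0],
  [-0.03, 0, 0],
  [-0.04, 0, 0],
  [-0.05, 0, 0],
  [-0.05, 0, 0],
  [-0.05, 0, 0],
  [-0.05, 0, 0],
  [0, 0, 0],
  [0, 0, 0],
], yaw=[0, 0, 0, 0, 0, 0, 0, 0, 0, 0], gripper=[-0.28, -0.28, -0.28, -0.28, -0.28, -0.28, -0.28, -0.28, -0.28, -0.28])

```text
time_s: 29.18
eef_pos: [0.64, 0.1649, 0.3118]
tool_rot: [[0.004, 0.943, 0.334], [0.001, 0.334, -0.943], [-1.0, 0.004, 0.0]]
contact_force: [0.5, -0.0, -0.8]
grip_width: 0.358
```

```bash
python3 tilt.py
python3 - <<'E'
from h import *
from station import r
s=r.read_state();print(s["time_s"],s["eef_pos"],s["contact_force"])
p=r.capture("scene");cv2.imwrite("pics/z.png",p["frame"][:,:,::-1])
for t in ["marker","tape_roll","notes"]:
    m=r.masks_of(p,t);print(t,[(round(d["p"],2),d["extent"]) for d in m[:1]])
E
```

```text
scene 0.83 7515 tilt 0.28963183070648574 az 109.16441525531559
wrist 0.61 36116 tilt 0.28423296100516887 az 110.31716630373748
29.3833 [0.63890098 0.16426827 0.30786516] [ 0.26227798 -0.0863614   0.03587223]
marker [(0.8, [282.7, 281.7, 341.6, 320.9])]
tape_roll [(0.71, [213.2, 230.1, 264.6, 280.4])]
notes [(0.77, [239.3, 167.8, 284.8, 199.9])]
```

View pics/z.png

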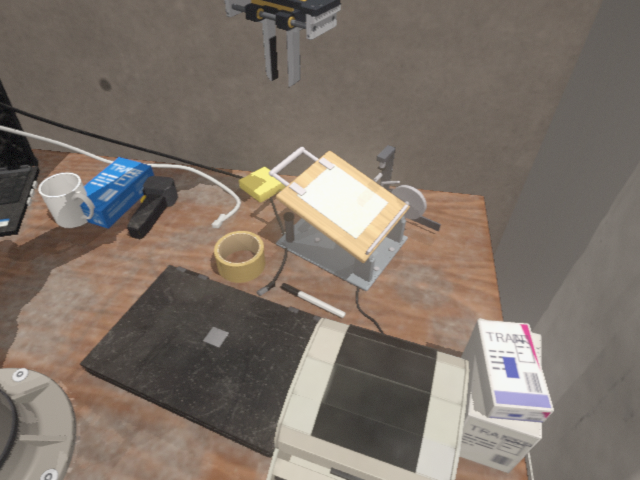

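The board is propped at 0.29 rad with the gripper well clear. The marker (312,301), tape (240,256) and notes (262,184) are in the same pixels as at the start. I'm handing the job in.

```bash
python3 -c "
from station import r
print(r.job_done())"
```

```text
the job is handed in; nothing more can be done
None
```

The board now stands propped in its lowest notch at about 0.29 rad, and the job is handed in at about 29 s of the 67 s allowed. I gripped the handle and lifted the board past the top notch onto the buffer. I then lowered it slowly until it lay flat, raised it to about 0.41 rad and let it settle back into the lowest notch.

**Last checks**
- **Lowest notch:** after letting go, the scene camera measured 0.290 rad and the wrist camera 0.284. I expected about 0.287, which is 0.24 below the starting notch.
- **Holding:** the tilt did not change when I opened the gripper, and the tool is clear with no contact force.
- **Bystanders:** the marker, tape roll and notes show at the same pixels as at the start, within about 3 px.
- **Flat:** the stand pushed up on the tool with about 12 N, and both camera views showed the board flat.

**Less certain points**
- **Buffer push:** the force sensor gave about 7.5 N above the board's weight. Working from tool travel gives up to about 11–12 N. Both are under the 15 N limit.
- **Pawl release:** I could not see the pawl move. I judged it released because the board came down past the top notch, and then the others, without catching.
- **Notch contact:** on the final descent the notch took the load gradually, over about 7 mm, rather than with a sharp stop. I backed up to zero force before releasing.

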